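# Spot-check and pack the trim samples

## Task

Lift the orange dust cover off the height gauge and stand it upright on the bench, take the gauge by its handle and stand it straddling the dark walnut trim sample, legs on the bench, so that its foot rests on the sample for a second and reads its height, then stand the gauge back on the middle of its rubber pad and put the cover back over it, never tipping the gauge over. Take the lid off the blue tub, pack the checked walnut sample and every other trim sample on the bench into it, and put the lid back fully home. Leave the tub upright and the other tools where they are.

Things in the scene. Friction and masses are not known exactly. Their poses are not given: they have to be found in the camera images.
- cover: orange dust cover over the gauge at the start: open-bottomed box 86 (x) x 112 (y) x 90 mm tall, walls and top 4 mm, 180 g, loose, with a black handle block on top 22 (x) x 50 (y) x 30 mm tall (120 mm in all). Origin: centre of its open lower edge, z up. Starts on the pad; lift it 80 mm or more to clear the gauge.
- gauge: aluminium bridge gauge, 0.45 kg, loose: two legs, each 50 (x) x 14 (y) x 36 mm tall, at y = -32 and +32 mm (opening 50 wide, 36 high, right through along x); cross beam 50 x 78 mm at heights 36 to 48; black handle block 24 (x) x 40 (y) at heights 48 to 78. Origin: centre between the leg soles, z up. Starts on the pad under the cover, about square with it.
- gauge_foot (a joint): height reading of the gauge in m (0 to 0.03): how far its brass foot (20 mm disc on the gauge's vertical centre line, pushed down by a weak spring of about 1 N) has been lifted above the soles of the legs. 0 when hanging free or standing on a flat surface.
- pad: black rubber pad fixed to the bench, 130 (x) x 150 (y) x 6 mm thick, the gauge's home. Origin: centre of its underside, at bench height.
- tub: blue round tub, 156 mm outside diameter, 65 mm tall, wall 4 mm, floor 5 mm, 0.9 kg, loose on the bench, closed by its lid at the start. Origin: centre of its underside, z up.
- tub_lid: loose steel lid, 200 g: plate of 166 mm diameter, 6 mm thick, below it a plug of 140 mm diameter, 8 mm deep (4 mm play all round in the tub), on top a black knob, 30 mm diameter, 6 to 36 mm above the origin. Origin: centre of the plate's underside: 65 mm above the tub's origin when fully home, 8 mm above the bench when the lid lies on it.
- walnut: dark walnut trim sample, always present: 60 mm long (x), 26 mm wide (y) up to 15 mm high, then a 16 mm wide step to 22 mm total height. 30 g. Origin: centre of underside, z up. The gauge reads 0.022 on it.
- pine: pale pine trim sample, may be absent: 60 (x) x 26 (y) mm up to 13 mm high, 20 mm wide step to 18 mm. 30 g. Origin: centre of underside.
- primed: white-painted trim sample, may be absent: 60 (x) x 26 (y) mm up to 16 mm high, 14 mm wide step to 26 mm. 30 g. Origin: centre of underside.
- green: green-painted trim sample, may be absent: 60 (x) x 26 (y) mm up to 14 mm high, 12 mm wide step to 20 mm. 30 g. Origin: centre of underside.
- tape: yellow tape measure, 65 x 40 x 45 mm tall, a bystander. Origin: centre of underside.
- driver: screwdriver, about 200 mm long along its x, lying roughly across the bench, a bystander. Origin: middle of its underside.
- glue: yellow glue bottle, 60 mm diameter, 170 mm tall, a bystander. Origin: centre of underside.
- brads: jar of brads with red cap, 60 mm diameter, 60 mm tall, a bystander. Origin: centre of underside.
- plane: small steel block plane with wooden knob, 150 (x) x 44 x 44 mm tall, a bystander. Origin: centre of underside.
- nailer: orange and black brad nailer lying on its side at the far side, about 140 (x) x 270 (y) x 55 mm tall, a bystander. Origin: bench level, 70 mm before the robot-side edge of its body.

How it is judged:
By the outcome, as a careful person would: the job done as asked, in the order asked, and still so for the second after the job is handed in, with the robot touching nothing.
Of pine, primed, green only 1 to 3 are there at a start; the rules pass over those that are not, and their reading is None.
At some moment in a run one of walnut, pine, primed, green may be knocked a few centimetres aside while the robot is not near it.
It also fails if it takes over 210 s, if anything falls off the work surface, if the arm or the gripper's body presses on something with over 40 N, if the wrist force passes 120 N, or if a joint passes its speed limit or range.

## Robot

A 7-joint arm with a two-finger parallel gripper is mounted at the origin on the work surface. World frame = base frame: x ahead of the robot, y to its left, z up, the work surface at z = 0. Lengths are in mm, angles in rad, forces in N, time in s.
With the tool pointing down it reaches from about 400 to 875 mm from the base axis. Payload 6.5 kg.
Tool frame: the origin (TCP) lies midway between the tips of the shut fingers; the grasp point (between the pads) lies bot.grasp_offset behind it (bot.grasp_offset is the distance from the TCP to the grasp point, in mm); z points along the fingers, y is the line along which they close (so a half turn about z gives the same grasp; the last joint's range is limited). The gripper opens to 85 mm and grips with 20 to 120 N. Pads are 22 mm wide; open, the fingers measure 114 mm over their backs; the gripper's body (76 mm by 85 mm) begins 54 mm behind the grasp point. The pads swing forward as they close: fully open they stand 13 mm farther back than shut.
Start: joints at [1.211, 0.536, -0.004, 1.538, 0.003, 1.067, -0.071], TCP at [188.23, -622.141, 231.29] pointing down, gripper open.
Joint ranges: [-2.7, 2.7], [-0.37, 2.16], [-1.27, 1.26], [0.24, 2.4], [-1.31, 4.45], [0.19, 1.91], [-2.76, 2.76]. Speed limits (rad/s): [2.39, 2.39, 3.14, 3.14, 3.14, 3.14, 3.14].

## Interface

Orientations are given as a unit quaternion [w, x, y, z].
In Python, from workcell import bot gives the robot as it stands. The module is installed in compiled form; this text tells all that it offers.
- The arm moves only by the shell command python3 -m handwheel 'ROWS' [FORCE]. ROWS is JSON, a list of rows, each a list of 3 entries, a list of its own where there are three numbers: the opening, from 0 (shut) to 1 (fully open), then the shift along the world's x, y, z in mm, then the turn, a rotation vector about the world's x, y, z in degrees. A call has 1 to 10 rows; each row shifts and turns the commanded pose from where the row before left it; what a row does not reach is not made up. A row lasts 1/8 s, in which the tool goes at most 62.5 mm and 10.7 degrees, less where a joint would pass 70% of its speed; a pose out of reach is approached as far as the arm can. A call with a gripper value outside its range is refused whole. The fingers move at their own pace and stop on an object; FORCE is the grip in N (left out, the last holds). Time passes only in rows, so rows that do not move let the fingers close. It gives the time, the measured TCP pose, the force, the opening and the grip force at its end, in the units of the state.
- bot.read_state(): the state, without advancing time (a new reading comes with each control period).
- bot.snapshot(name): name is "side" or "top" or "wrist"; returns a dict with "img" (400x640x3 uint8, red, green, blue), "intrinsics" (3x3 intrinsics, pixels), "R" (3x3) and "t" (3): a world point X has camera coordinates R X + t. Camera axes: x right, y down, z forward; pixel columns grow to the right and rows downward; lengths in mm; the calibration is good to about 2 mm. A picture is of the moment at which its call begins. There is no depth.
- bot.close_job(): hands the job in; it is judged then, once.
The state is a dict: "time_s": time; "joint_pos": joint angles; "dq": joint speeds; "joint_efforts": joint torques, N m; "tcp_pos": TCP position; "tcp_rot": TCP orientation; "wrist_force": force on the tool from outside, world axes, zero at the start; "moment": the same for the moment, N m; "width": opening from 0.0 (shut) to 1.0 (fully open); "finger_force": force on a finger pad.
Only numpy, scipy, OpenCV 4.12 (cv2) and the standard library are available. Lean on these libraries where they do the work, as an engineer would, in place of code of your own. Each camera call takes 0.05 s, during which the arm holds its last target. There are 200 camera calls.

## Working session

There is one attempt and no reset: what is moved stays moved. The work goes in short steps, Python scripts to look and compute and a shell command to move; the robot and the scene stay as the last step left them, time stands still between calls to the robot, and variables do not carry over. Pictures are saved under pics/ and viewed, at most 14 in all, crops included, and the job is handed in when it is done.

```bash
mkdir -p pics; cat > h.py <<'E'
import numpy as np, cv2
from workcell import bot
def snap(n,save=None):
    s=bot.snapshot(n); s={k:np.array(v) for k,v in s.items()}
    if save: cv2.imwrite('pics/'+save+'.png',cv2.cvtColor(s['img'],cv2.COLOR_RGB2BGR))
    return s
def ray(s,uv):
    d=s['R'].T@np.linalg.solve(s['intrinsics'],[uv[0],uv[1],1.]); c=-s['R'].T@s['t']
    return c,d/np.linalg.norm(d)
def onz(s,uv,z):
    c,d=ray(s,uv); return c+d*(z-c[2])/d[2]
def two(s1,u1,s2,u2):
    c,d=ray(s1,u1);e,f=ray(s2,u2)
    A=np.stack([d,-f],1);k=np.linalg.lstsq(A,e-c,rcond=None)[0]
    p,q=c+d*k[0],e+f*k[1]; return (p+q)/2,np.linalg.norm(p-q)
def proj(s,X):
    p=s['intrinsics']@(s['R']@np.array(X,float)+s['t']); return p[:2]/p[2]
E
python3 - <<'E'
from h import *
np.set_printoptions(precision=2,suppress=True)
for n in('side','top','wrist'):
    s=snap(n,n+'0'); print(n,-s['R'].T@s['t'],s['R'][2],s['intrinsics'][0,0])
st=bot.read_state(); print(st, bot.grasp_offset)
E
```

```text
side [  6.99 579.94 844.4 ] [ 0.54 -0.51 -0.67] 448.7057802763986
top [ 375.     -6.84 1070.7 ] [ 0.21  0.02 -0.98] 427.93154453284075
wrist [ 259.86 -599.22  371.92] [-0.28 -0.08 -0.96] 328.0726814165395
{'time_s': 0.15, 'joint_pos': array([ 1.21,  0.54, -0.  ,  1.54,  0.  ,  1.07, -0.07]), 'dq': array([-0., -0.,  0., -0., -0.,  0., -0.]), 'joint_efforts': array([  0.  , -58.38,   1.05, -25.94,   0.01,   0.01,   0.  ]), 'tcp_pos': array([ 188.08, -621.69,  230.59]), 'tcp_rot': array([-0.  ,  0.99,  0.15, -0.  ]), 'wrist_force': array([0.05, 0.32, 0.06]), 'moment': array([-0.04,  0.  , -0.02]), 'finger_force': 0.0, 'width': 1.0006699367639773} 18.700000000000003
```

View pics/top0.png

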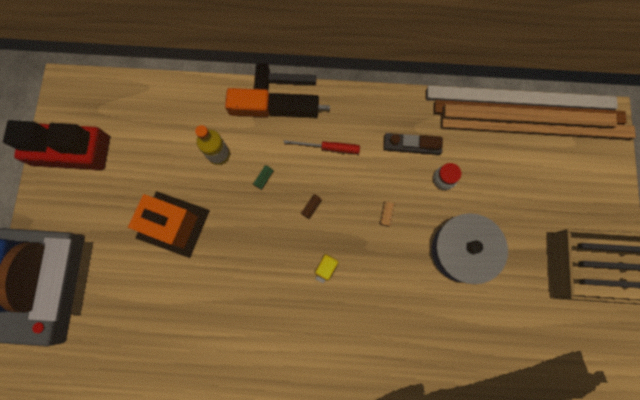

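View pics/side0.png

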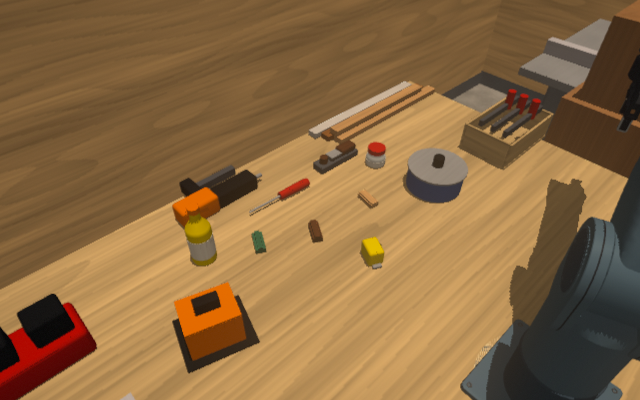

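The top view shows the cover on its pad (160,220), green (263,177), walnut (312,206), pine (387,213), the tub (470,248), the tape (327,267), the glue (212,145) and the brads (448,176). There is no white sample in sight. The side view agrees.

```bash
cat > m.py <<'E'
from h import *
np.set_printoptions(precision=1,suppress=True)
def mask(s,n):
    hsv=cv2.cvtColor(s['img'],cv2.COLOR_RGB2HSV); H,S,V=[hsv[...,i].astype(int) for i in range(3)]
    m={'orange':(H>=5)&(H<=14)&(S>200)&(V>110),
       'green':(H>50)&(H<90)&(S>80)&(V>30),
       'walnut':(H<14)&(S>90)&(V<110)&(V>30),
       'pine':(H<18)&(S<150)&(S>60)&(V>160),
       'dark':(V<50),'steel':(S<50)&(V>80),'white':(S<40)&(V>150),'blue':(H>100)&(H<135)&(S>60)}[n]
    return m.astype(np.uint8)
def blobs(s,n,amin=30,roi=None):
    m=mask(s,n)
    if roi: z=np.zeros_like(m);a,b,c,d=roi;z[b:d,a:c]=m[b:d,a:c];m=z
    cs,_=cv2.findContours(m,cv2.RETR_EXTERNAL,cv2.CHAIN_APPROX_NONE)
    out=[c for c in cs if cv2.contourArea(c)>=amin]
    return sorted(out,key=cv2.contourArea,reverse=True)
E
python3 - <<'E'
from m import *
for v,rois in (('top',{'orange':(110,180,215,260),'dark':(110,180,215,260),'green':(240,150,290,200),'walnut':(290,180,335,230),'pine':(370,190,405,235),'steel':(420,200,520,290)}),('side',{'orange':(165,270,260,370),'dark':(165,270,265,370),'green':(240,220,280,260),'walnut':(300,210,330,250),'pine':(350,185,385,215),'steel':(400,145,475,205)})):
    s=snap(v)
    for n,r in rois.items():
        for c in blobs(s,n,25,r)[:3]:
            mr=cv2.minAreaRect(c); print(v,n,cv2.contourArea(c),np.array(mr[0]),np.array(mr[1]),mr[2],onz(s,mr[0],15), cv2.approxPolyDP(c,3,True)[:,0].tolist())
# zoomed crop
s=snap('top'); cv2.imwrite('pics/z1.png',cv2.cvtColor(cv2.resize(s['img'][130:290,100:400],None,fx=2.6,fy=2.6,interpolation=cv2.INTER_CUBIC),cv2.COLOR_RGB2BGR))
E
```

```text
top orange 1680.5 [157.1 218.3] [47.5 38.6] 23.198589324951172 [533.9 419.7  15. ] [[144, 194], [128, 226], [171, 243], [185, 210]]
top dark 756.5 [172.1 223.7] [58.3 50.2] 19.98310661315918 [522.8 380.3  15. ] [[156, 193], [198, 217], [186, 246], [170, 246], [138, 233], [137, 237], [189, 256], [207, 210]]
top dark 145.5 [154.2 217. ] [23.   7.6] 21.801410675048828 [536.8 427.5  15. ] [[145, 210], [144, 217], [164, 223], [166, 218]]
top green 60.5 [263.  176.7] [ 7.5 20. ] 33.6900634765625 [658.4 164.8  15. ] [[266, 167], [256, 184], [262, 179], [261, 186], [271, 171], [263, 180], [262, 173], [269, 169]]
top walnut 107.0 [311.3 205.8] [ 8.6 22.7] 33.6900634765625 [590.2  36.4  15. ] [[317, 196], [302, 212], [308, 217], [319, 201]]
top steel 3615.0 [471.5 248.5] [67. 69.] 90.0 [ 508.2 -364.9   15. ] [[454, 218], [443, 226], [437, 241], [446, 270], [469, 282], [494, 276], [506, 255], [500, 231], [479, 216]]
side orange 3413.0 [210.9 320.1] [61.  61.5] 70.01689147949219 [542.7 381.5  15. ] [[227, 282], [174, 302], [193, 359], [245, 337], [241, 313]]
side dark 519.0 [196.8 351.5] [70.2 3
[... 187 characters left out ...]
9 [587.1 366.3  15. ] [[216, 293], [192, 300], [196, 314], [219, 306], [217, 297], [210, 294]]
side green 119.5 [257.9 239.8] [17.5  9.2] 75.96376037597656 [658.5 169.2  15. ] [[257, 231], [253, 234], [256, 249], [264, 247]]
side walnut 91.5 [314.2 228.6] [16.4  8.9] 71.56504821777344 [592.1  39.9  15. ] [[311, 221], [311, 233], [321, 235], [315, 221]]
side pine 983.0 [367.  199.5] [29. 34.] 90.0 [ 575.6 -141.4   15. ] [[350, 185], [350, 214], [384, 214], [384, 185]]
side steel 102.5 [448.4 167.2] [13.2 30. ] 65.55604553222656 [ 508.3 -426.    15. ] [[461, 159], [457, 156], [450, 164], [446, 161], [435, 174], [438, 170], [446, 174], [445, 166], [450, 167], [455, 161], [451, 170], [456, 171]]
```

View pics/z1.png

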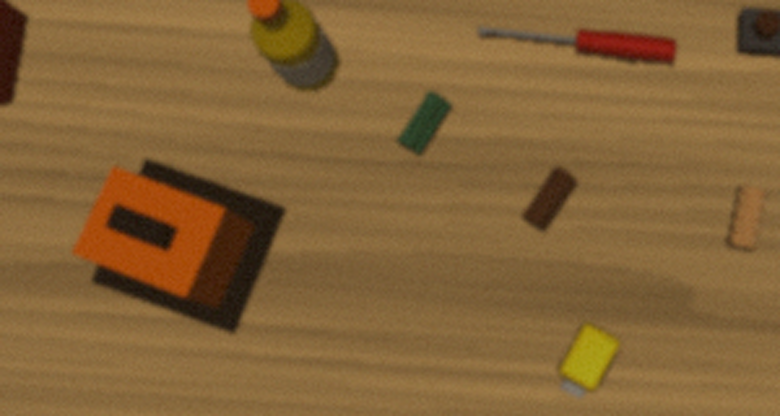

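```bash
python3 - <<'E'
from m import *
t=snap('top');s=snap('side')
P=[onz(t,u,96) for u in [(144,194),(128,226),(171,243),(185,210)]]
for p in P: print(p,proj(s,p))
print('c',np.mean(P,0), 'handle',onz(t,(155,216.5),126), two(t,(155,216.5),s,(205.6,301)))
e=[P[0]-P[3],P[1]-P[2]]; print([np.degrees(np.arctan2(-v[0],v[1])) for v in e],[np.linalg.norm(v) for v in e])
pad=[onz(t,u,6) for u in [(156,193),(207,210),(189,256)]]; print('pad',pad,(pad[0]+pad[2])/2)
for n,a,b in(('green',(263.5,177),(258.5,240)),('walnut',(311.3,206),(315,228)),('lid',(471.5,248.5),(437,168)),('knob',(475,246.5),(438.5,160)),('tape',(327,267),(373,245))): print(n,two(t,a,s,b),onz(t,a,20))
print('pine',onz(t,(387,213),18)); print('tape',onz(t,(327,267),45)); print('glue',onz(t,(216,155),5))
E
```

```text
[577.2 426.1  96. ] [175.9 299.5]
[499.6 451.4  96. ] [185. 333.]
[466.9 347.   96. ] [241.3 311.4]
[545.3 325.1  96. ] [227.6 281.1]
c [522.3 387.4  96. ] handle [521.  380.2 126. ] (array([524.3, 387.8, 109. ]), np.float64(1.6943957351793593))
[np.float64(-17.508871229952916), np.float64(-17.378202159807163)] [np.float64(105.86845502828066), np.float64(109.45734301849629)]
pad [array([600.4, 435.8,   6. ]), array([564.6, 300. ,   6. ]), array([446.2, 330.6,   6. ])] [523.3 383.2   6. ]
green (array([660.2, 165.2,   9.2]), np.float64(2.5191835391386115)) [656.3 162.7  20. ]
walnut (array([590.6,  36.9,  15.8]), np.float64(2.3456978570719462)) [588.8  36.1  20. ]
lid (array([ 503.6, -351.2,   54.7]), np.float64(0.8449436736674116)) [ 507.6 -363.2   20. ]
knob (array([ 504.6, -349.9,   83.3]), np.float64(0.2271669793217489)) [ 513.  -371.8   20. ]
tape (array([439.6, -12. ,  38.8]), np.float64(1.3863178869880117)) [440.2 -12.5  20. ]
pine [ 583.4 -154.1   18. ]
tape [438.6 -12.3  45. ]
glue [711.8 294.5   5. ]
```

```bash
python3 -m handwheel '[[1,[50,35,5],[0,0,0]],[1,[50,40,5],[0,0,0]],[1,[40,50,5],[0,0,5]],[1,[40,50,5],[0,0,5]],[1,[35,50,5],[0,0,5]],[1,[30,55,5],[0,0,5]],[1,[25,55,5],[0,0,5]],[1,[20,55,5],[0,0,5]],[1,[15,55,5],[0,0,5]],[1,[10,55,5],[0,0,5]]]' 60; python3 -m handwheel '[[1,[0,55,0],[0,0,3]],[1,[0,55,0],[0,0,3]],[1,[0,55,0],[0,0,3]],[1,[0,55,0],[0,0,3]],[1,[0,55,0],[0,0,0]],[1,[0,55,0],[0,0,0]],[1,[-10,55,0],[0,0,0]],[1,[-10,55,0],[0,0,0]],[1,[-10,40,0],[0,0,0]],[1,[0,0,0],[0,0,0]]]'
```

```text
time_s: 1.65
tcp_pos: [500.1, -124.3, 281.3]
tcp_rot: [0.0, 0.879, 0.477, 0.0]
wrist_force: [0.4, 0.2, -0.5]
width: 0.997
finger_force: 0.0
time_s: 2.9
tcp_pos: [467.3, 357.8, 281.0]
tcp_rot: [-0.001, 0.823, 0.568, 0.0]
wrist_force: [-0.2, -1.1, 0.1]
width: 1.004
finger_force: 0.0
```

```bash
cat >> m.py <<'E'
def poly(c,n=4):
    h=cv2.convexHull(c)
    for e in np.arange(1,40,.5):
        a=cv2.approxPolyDP(h,e,True)
        if len(a)<=n: return a[:,0].astype(float)
E
python3 - <<'E'
from m import *
np.savez('w1.npz',**snap('wrist','w1')); print(bot.read_state()['tcp_pos'])
E
python3 -m handwheel '[[1,[20,20,0],[0,0,1]],[1,[20,20,0],[0,0,1]],[1,[15,-10,0],[0,0,1]],[1,[0,0,0],[0,0,0]],[1,[0,0,0],[0,0,0]]]'
python3 - <<'E'
from m import *
s=snap('wrist','w2'); np.savez('w2.npz',**s); w=np.load('w1.npz')
cv2.imwrite('pics/w12.png',cv2.cvtColor(np.vstack([cv2.resize(x['img'],(480,300)) for x in(w,s)]),cv2.COLOR_RGB2BGR))
E
```

```text
[468.7 355.1 280.8]
time_s: 3.58
tcp_pos: [524.4, 383.0, 280.9]
tcp_rot: [0.0, 0.81, 0.586, -0.0]
wrist_force: [-0.8, 0.4, 0.1]
width: 0.996
finger_force: 0.0
```

View pics/w12.png

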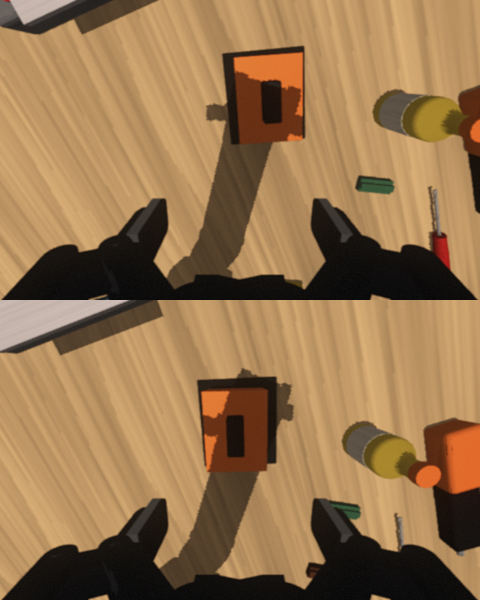

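The two wrist views show the cover with its black handle at about (362,137) and (314,182) in full-size pixels. It is partly in the arm's shadow.

```bash
python3 - <<'E'
from m import *
W=[dict(np.load(f'w{i}.npz')) for i in(1,2)]
res=[]
for s,roi in zip(W,[(310,70,410,195),(262,105,372,240)]):
    hsv=cv2.cvtColor(s['img'],cv2.COLOR_RGB2HSV).astype(int);H,S,V=hsv[...,0],hsv[...,1],hsv[...,2]
    m=((H<=14)&(S>190)&(V>70)).astype(np.uint8)
    z=np.zeros_like(m);a,b,c,d=roi;z[b:d,a:c]=m[b:d,a:c]
    z=cv2.morphologyEx(z,cv2.MORPH_OPEN,np.ones((3,3)))
    cs,h=cv2.findContours(z,cv2.RETR_CCOMP,cv2.CHAIN_APPROX_NONE)
    holes=[c for c,q in zip(cs,h[0]) if q[3]>=0]; hole=max(holes,key=cv2.contourArea); out=max(cs,key=cv2.contourArea)
    k=cv2.minAreaRect(hole);o=cv2.minAreaRect(out); print('hole',k,'out',o, poly(out).tolist(), poly(hole).tolist())
    res.append((s,k,o))
    P=np.array([onz(s,u,96) for u in poly(out)]); print(P, P.mean(0)); P=np.array([onz(s,u,126) for u in poly(hole)]); print(P,P.mean(0))
print(two(res[0][0],res[0][1][0],res[1][0],res[1][1][0]))
E
```

```text
hole ((361.53631591796875, 136.48013305664062), (59.181644439697266, 29.60932731628418), 87.87889862060547) out ((360.68145751953125, 130.2212371826172), (116.40825653076172, 92.46141052246094), 86.18592071533203) [[403.0, 70.0], [402.0, 184.0], [320.0, 191.0], [312.0, 77.0]] [[349.0, 108.0], [375.0, 110.0], [374.0, 164.0], [349.0, 160.0]]
[[577.  430.8  96. ]
 [545.3 327.6  96. ]
 [464.5 350.4  96. ]
 [496.3 455.1  96. ]] [520.8 391.   96. ]
[[517.  417.9 126. ]
 [537.5 408.3 126. ]
 [522.1 363.8 126. ]
 [502.  375.3 126. ]] [519.6 391.3 126. ]
hole ((313.3087463378906, 181.0706787109375), (58.453460693359375, 25.43838119506836), 88.15238952636719) out ((313.30584716796875, 172.81607055664062), (110.09494018554688, 88.10296630859375), 88.45184326171875) [[355.0, 120.0], [354.0, 226.0], [277.0, 228.0], [269.0, 121.0]] [[303.0, 153.0], [325.0, 155.0], [323.0, 210.0], [302.0, 207.0]]
[[576.3 431.4  96. ]
 [544.5 327.3  96. ]
 [466.2 350.8  96. ]
 [497.3 456.5  96. ]] [521.1 391.5  96. ]
[[521.1 420.7 126. ]
 [539.3 412.8 126. ]
 [521.4 363.8 126. ]
 [503.5 372.9 126. ]] [521.3 392.6 126. ]
(array([520.5, 389.6, 110.4]), np.float64(0.993324293418762))
```

```bash
python3 -m handwheel '[[1,[-3,8,-30],[0,0,1]],[1,[0,0,-40],[0,0,0]],[1,[0,0,-40],[0,0,0]],[1,[0,0,-40],[0,0,0]],[1,[0,0,-20],[0,0,0]],[1,[0,0,-11],[0,0,0]],[1,[0,0,0],[0,0,0]],[1,[0,0,0],[0,0,0]]]' 60; python3 -m handwheel '[[0,[0,0,0],[0,0,0]],[0,[0,0,0],[0,0,0]],[0,[0,0,0],[0,0,0]],[0,[0,0,0],[0,0,0]],[0,[0,0,0],[0,0,0]],[0,[0,0,0],[0,0,0]],[0,[0,0,0],[0,0,0]]]' 60
```

```text
time_s: 4.62
tcp_pos: [522.3, 392.6, 101.3]
tcp_rot: [-0.0, 0.805, 0.594, 0.001]
wrist_force: [-0.4, -0.5, 0.0]
width: 1.001
finger_force: 0.0
time_s: 5.5
tcp_pos: [521.9, 391.9, 100.1]
tcp_rot: [0.0, 0.805, 0.594, 0.0]
wrist_force: [1.0, 0.4, 2.8]
width: 0.247
finger_force: 59.6
```

```bash
python3 -m handwheel '[[0,[0,0,15],[0,0,0]],[0,[0,0,25],[0,0,0]],[0,[0,0,30],[0,0,0]],[0,[0,0,35],[0,0,0]],[0,[-5,-15,5],[0,0,0]],[0,[-15,-35,0],[0,0,0]],[0,[-20,-45,0],[0,0,0]],[0,[-20,-45,0],[0,0,0]],[0,[-15,-35,0],[0,0,0]],[0,[-5,-15,0],[0,0,0]]]'; python3 -m handwheel '[[0,[0,0,-25],[0,0,0]],[0,[0,0,-30],[0,0,0]],[0,[0,0,-30],[0,0,0]],[0,[0,0,-18],[0,0,0]],[0,[0,0,-8],[0,0,0]],[0,[0,0,-4],[0,0,0]],[0,[0,0,0],[0,0,0]],[0,[0,0,0],[0,0,0]]]'
```

```text
time_s: 6.75
tcp_pos: [439.8, 198.3, 208.8]
tcp_rot: [0.0, 0.805, 0.593, -0.002]
wrist_force: [0.6, -0.1, -1.7]
width: 0.249
finger_force: 58.9
time_s: 7.75
tcp_pos: [442.0, 202.0, 95.5]
tcp_rot: [0.0, 0.805, 0.594, 0.001]
wrist_force: [-0.4, 0.0, -1.6]
width: 0.246
finger_force: 58.8
```

```bash
python3 -m handwheel '[[0,[0,0,-1.5],[0,0,0]],[0,[0,0,0],[0,0,0]],[1,[0,0,0],[0,0,0]],[1,[0,0,0],[0,0,0]],[1,[0,0,10],[0,0,0]],[1,[0,0,40],[0,0,0]],[1,[0,0,50],[0,0,0]],[1,[0,0,50],[0,0,0]],[1,[0,0,20],[0,0,0]],[1,[-5,35,0],[0,0,0]]]';  python3 -m handwheel '[[1,[0,50,0],[0,0,0]],[1,[0,50,0],[0,0,0]],[1,[0,0,0],[0,0,0]],[1,[0,0,0],[0,0,0]]]'; python3 - <<'E'
from m import *
np.savez('w1.npz',**snap('wrist')); print(bot.read_state()['tcp_pos'])
E
python3 -m handwheel '[[1,[30,20,0],[0,0,0]],[1,[35,20,0],[0,0,0]],[1,[20,5,0],[0,0,0]],[1,[0,0,0],[0,0,0]],[1,[0,0,0],[0,0,0]]]'
python3 - <<'E'
from m import *
s=snap('wrist'); np.savez('w2.npz',**s); w=np.load('w1.npz')
t=snap('top'); np.savez('t1.npz',**t)
cv2.imwrite('pics/w34.png',cv2.cvtColor(np.vstack([np.hstack([x['img'][40:300,150:520] for x in(w,s)]),cv2.resize(t['img'][150:310,100:400],(740,395))]),cv2.COLOR_RGB2BGR)[:600])
E
```

```text
time_s: 9.0
tcp_pos: [438.5, 235.3, 265.8]
tcp_rot: [0.001, 0.806, 0.592, 0.002]
wrist_force: [-0.8, 0.8, -0.6]
width: 1.002
finger_force: 0.0
time_s: 9.5
tcp_pos: [436.5, 336.2, 263.4]
tcp_rot: [0.0, 0.805, 0.594, -0.0]
wrist_force: [-0.5, -0.3, -0.4]
width: 1.004
finger_force: 0.0
[436.8 335.5 263.4]
time_s: 10.18
tcp_pos: [521.0, 380.8, 263.4]
tcp_rot: [0.0, 0.805, 0.593, -0.0]
wrist_force: [-0.3, -0.2, -0.4]
width: 1.004
finger_force: 0.0
```

View pics/w34.png

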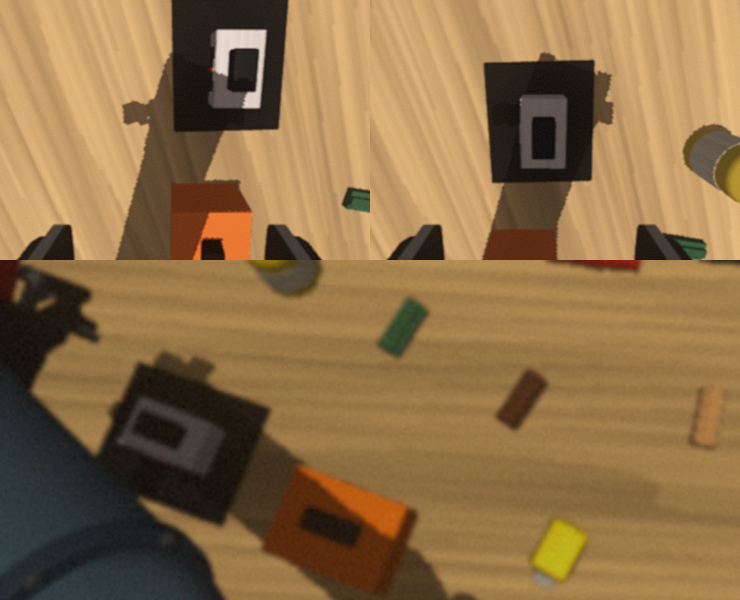

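The two wrist crops show the gauge standing on its pad, with the handle at about (393,109) and (323,177) in full-size pixels. The top view shows the cover upright on the bench.

```bash
python3 - <<'E'
from m import *
W=[dict(np.load(f'w{i}.npz')) for i in(1,2)]
R=[]
for s,roi,pr in zip(W,[(355,60,425,155),(265,125,350,215)],[None,(255,90,395,230)]):
    g=cv2.cvtColor(s['img'],cv2.COLOR_RGB2HSV).astype(int);S,V=g[...,1],g[...,2]
    z=np.zeros(V.shape,np.uint8);a,b,c,d=roi;z[b:d,a:c]=((V>62)&(S<70))[b:d,a:c]
    z=cv2.morphologyEx(z,cv2.MORPH_OPEN,np.ones((3,3)))
    cs,h=cv2.findContours(z,cv2.RETR_CCOMP,cv2.CHAIN_APPROX_NONE)
    hole=max([c for c,q in zip(cs,h[0]) if q[3]>=0],key=cv2.contourArea); out=max(cs,key=cv2.contourArea)
    P=np.array([onz(s,u,54) for u in poly(out)]);print('beam',P,P.mean(0),cv2.contourArea(out))
    P=np.array([onz(s,u,84) for u in poly(hole)]);print('hnd',P,P.mean(0)); R.append((s,cv2.minAreaRect(hole)[0],poly(out)))
    if pr:
        z[:]=0;a,b,c,d=pr;z[b:d,a:c]=(V<60)[b:d,a:c]; z=cv2.morphologyEx(z,cv2.MORPH_OPEN,np.ones((5,5)))
        out=max(cv2.findContours(z,cv2.RETR_EXTERNAL,cv2.CHAIN_APPROX_NONE)[0],key=cv2.contourArea)
        P=np.array([onz(s,u,6) for u in poly(out)]);print('pad',P,P.mean(0),poly(out).tolist())
print(two(R[0][0],R[0][1],R[1][0],R[1][1]))
for u in R[0][2]:
    print(min((two(R[0][0],u,R[1][0],v) for v in R[1][2]),key=lambda q:q[1]))
E
```

```text
beam [[560.3 413.1  54. ]
 [538.  339.8  54. ]
 [491.4 354.2  54. ]
 [508.2 425.3  54. ]] [524.5 383.1  54. ] 3996.5
hnd [[518.  405.2  84. ]
 [540.7 397.3  84. ]
 [529.  362.2  84. ]
 [504.1 372.9  84. ]] [523.  384.4  84. ]
beam [[557.  417.7  54. ]
 [537.3 341.   54. ]
 [492.4 354.9  54. ]
 [514.  427.8  54. ]] [525.2 385.3  54. ] 3224.5
hnd [[523.2 409.8  84. ]
 [543.2 401.5  84. ]
 [528.2 361.4  84. ]
 [508.4 369.7  84. ]] [525.7 385.6  84. ]
pad [[602.8 439.5   6. ]
 [564.4 301.4   6. ]
 [443.8 334.5   6. ]
 [483.4 473.1   6. ]] [523.6 387.1   6. ] [[372.0, 101.0], [370.0, 218.0], [273.0, 221.0], [265.0, 104.0]]
(array([525.6, 383. ,  69.3]), np.float64(0.8155932599279632))
(array([558. , 415.5,  57.7]), np.float64(5.520044907593396))
(array([537.6, 340.4,  54.3]), np.float64(1.3550715081323115))
(array([491.8, 353.6,  49.6]), np.float64(0.20939994480000462))
(array([511.8, 426.2,  29.6]), np.float64(0.5388958214002069))
```

```bash
python3 -m handwheel '[[1,[4,4,-35],[0,0,1]],[1,[0,0,-45],[0,0,0]],[1,[0,0,-45],[0,0,0]],[1,[0,0,-40],[0,0,0]],[1,[0,0,-25],[0,0,0]],[1,[0,0,-14],[0,0,0]],[1,[0,0,0],[0,0,0]],[1,[0,0,0],[0,0,0]]]' 70; python3 -m handwheel '[[0,[0,0,0],[0,0,0]],[0,[0,0,0],[0,0,0]],[0,[0,0,0],[0,0,0]],[0,[0,0,0],[0,0,0]],[0,[0,0,0],[0,0,0]],[0,[0,0,0],[0,0,0]],[0,[0,0,0],[0,0,0]]]' 70; python3 - <<'E'
from m import *
st=bot.read_state();print(st['tcp_pos'],st['joint_pos'])
for v,roi in(('top',(290,180,335,230)),('side',(300,210,330,250))):
    s=snap(v); c=blobs(s,'walnut',25,roi)[0]
    p=c[:,0]; r=cv2.minAreaRect(c); b=cv2.boxPoints(r); print(v,r)
    W=np.array([onz(s,u,12) for u in b]); print(W,W.mean(0))
    if v=='top': T=(s,r[0])
print(two(*T,s,r[0]))
E
```

```text
time_s: 11.28
tcp_pos: [526.2, 386.5, 60.8]
tcp_rot: [-0.0, 0.8, 0.601, 0.001]
wrist_force: [-0.2, 0.4, 0.8]
width: 1.005
finger_force: 0.0
time_s: 12.15
tcp_pos: [525.8, 385.9, 59.7]
tcp_rot: [0.0, 0.8, 0.601, 0.0]
wrist_force: [-0.5, -1.6, 6.3]
width: 0.266
finger_force: 69.8
[525.8 385.9  59.7] [-0.4  0.8 -0.5  1.6  0.5  0.9 -1.4]
top ((311.26922607421875, 205.8461151123047), (8.59785270690918, 21.0786075592041), 33.6900634765625)
[[573.   59.1  12. ]
 [620.1  32.8  12. ]
 [608.8  13.8  12. ]
 [561.9  40.2  12. ]] [590.9  36.5  12. ]Traceback (most recent call last):
  File "<stdin>", line 4, in <module>
IndexError: list index out of range
```

```bash
python3 -m handwheel '[[0,[0,0,10],[0,0,0]],[0,[0,0,25],[0,0,0]],[0,[0,0,35],[0,0,0]],[0,[0,-20,40],[0,0,0]],[0,[5,-40,40],[0,0,-2]],[0,[5,-50,5],[0,0,-3]],[0,[5,-50,0],[0,0,-3]],[0,[5,-50,0],[0,0,-3]],[0,[5,-50,0],[0,0,-2]],[0,[0,-50,0],[0,0,0]]]'; python3 -m handwheel '[[0,[0,-45,0],[0,0,0]],[0,[0,-35,0],[0,0,0]],[0,[0,-20,0],[0,0,0]],[0,[0,-10,0],[0,0,0]],[0,[0,0,0],[0,0,0]],[0,[0,0,0],[0,0,0]]]'; python3 - <<'E'
from m import *
np.savez('w1.npz',**snap('wrist','w5')); print(bot.read_state()['tcp_pos'])
E
python3 -m handwheel '[[0,[30,-20,0],[0,0,0]],[0,[10,-10,0],[0,0,0]],[0,[0,0,0],[0,0,0]],[0,[0,0,0],[0,0,0]]]'
python3 - <<'E'
from m import *
np.savez('w2.npz',**snap('wrist','w6'));t=snap('side','s6')
w=[np.load(f'w{i}.npz')['img'] for i in(1,2)]
cv2.imwrite('pics/w56.png',cv2.cvtColor(np.vstack([cv2.resize(i,(448,280)) for i in w]),cv2.COLOR_RGB2BGR))
E
```

```text
time_s: 13.5
tcp_pos: [549.8, 74.0, 213.8]
tcp_rot: [-0.0, 0.862, 0.506, -0.001]
wrist_force: [1.1, -0.0, -4.8]
width: 0.266
finger_force: 69.0
time_s: 14.25
tcp_pos: [550.5, -32.6, 214.3]
tcp_rot: [-0.0, 0.862, 0.507, 0.0]
wrist_force: [-0.3, 0.3, -5.5]
width: 0.264
finger_force: 69.1
[550.5 -32.6 214.3]
time_s: 14.8
tcp_pos: [589.7, -62.9, 214.1]
tcp_rot: [-0.001, 0.862, 0.507, -0.0]
wrist_force: [-1.0, 0.2, -5.8]
width: 0.267
finger_force: 69.8
```

View pics/w56.png

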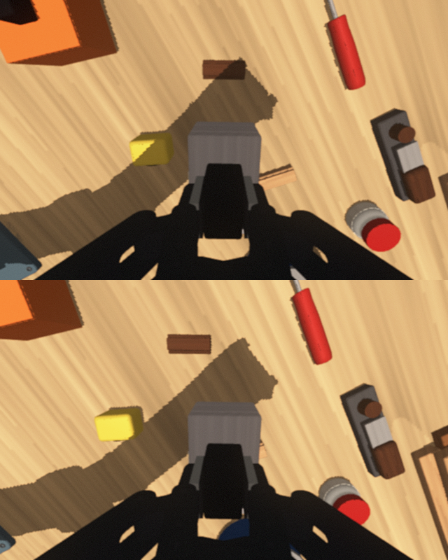

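Walnut shows at about (320,100) in the first wrist view and (269,91) in the second. The gauge is held level.

```bash
python3 - <<'E'
from m import *
W=[dict(np.load(f'w{i}.npz')) for i in(1,2)];R=[]
for s,roi in zip(W,[(275,75,365,125),(225,65,312,118)]):
    g=cv2.cvtColor(s['img'],cv2.COLOR_RGB2HSV).astype(int);H,S,V=g[...,0],g[...,1],g[...,2]
    z=np.zeros(V.shape,np.uint8);a,b,c,d=roi;z[b:d,a:c]=((V<115)&((H<12)|(V<45)))[b:d,a:c]
    z=cv2.morphologyEx(z,cv2.MORPH_OPEN,np.ones((5,5)))
    c=max(cv2.findContours(z,cv2.RETR_EXTERNAL,cv2.CHAIN_APPROX_NONE)[0],key=cv2.contourArea)
    r=cv2.minAreaRect(c);p=poly(c);print(r,p.tolist());P=np.array([onz(s,u,8) for u in p]);print(P,P.mean(0),onz(s,r[0],11));R.append((s,r[0],p))
print(two(R[0][0],R[0][1],R[1][0],R[1][1]))
for s,_,p in R: print(s['R'][2],-s['R'].T@s['t'])
s=W[1];cv2.imwrite('pics/z7.png',cv2.cvtColor(np.vstack([cv2.resize(W[0]['img'][70:130,270:370],None,fx=5,fy=5),cv2.resize(W[1]['img'][60:120,220:320],None,fx=5,fy=5)]),cv2.COLOR_RGB2BGR))
E
```

```text
((310.5, 99.0), (24.0, 39.0), 90.0) [[330.0, 87.0], [313.0, 108.0], [291.0, 107.0], [296.0, 87.0]]
[[604.7  44.    8. ]
 [580.   34.8   8. ]
 [561.   46.5   8. ]
 [575.   60.5   8. ]] [580.2  46.5   8. ] [582.1  43.5  11. ]
((279.5, 85.0), (10.0, 15.0), 90.0) [[287.0, 80.0], [287.0, 90.0], [272.0, 89.0], [272.0, 83.0]]
[[609.6  40.2   8. ]
 [604.9  32.1   8. ]
 [592.3  40.2   8. ]
 [595.2  45.    8. ]] [600.5  39.4   8. ] [601.   39.5  11. ]
(array([ 584.9,   51.6, -141.9]), np.float64(12.3730286431455))
[-0.1 -0.3 -1. ] [586.6  33.9 355.8]
[-0.1 -0.3 -1. ] [626.1   3.7 355.6]
```

View pics/z7.png

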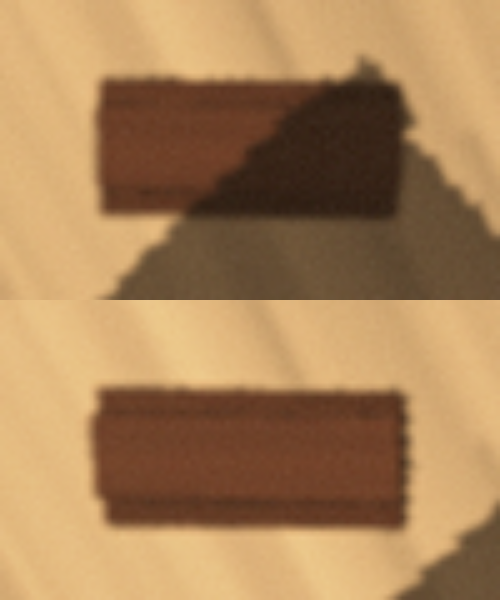

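The enlarged crops show walnut's outline clearly. Its corners are at (290,86)-(350,86)-(349,113)-(290,113) in view 1 and (239,78)-(301,78)-(301,105)-(241,105) in view 2.

```bash
python3 - <<'E'
from m import *
W=[dict(np.load(f'w{i}.npz')) for i in(1,2)]
A=[(290,85.6),(350,86.4),(349.4,113.2),(290.2,112.8)];B=[(239.4,78),(301,78.4),(300.8,105.4),(241.4,105)]
for s,Q in zip(W,(A,B)):
    P=np.array([onz(s,u,13) for u in Q]);print(P,P.mean(0),[np.degrees(np.arctan2(*(v[1::-1]))) for v in(P[1]-P[0],P[2]-P[3])],np.linalg.norm(P[1]-P[0]),np.linalg.norm(P[2]-P[1]))
for a,b in zip(A,B): print(two(W[0],a,W[1],b))
a,b=np.mean(A,0),np.mean(B,0);print(two(W[0],a,W[1],b))
q=bot.read_state()['tcp_rot'];print(np.degrees(2*np.arctan2(q[2],q[1]))-90)
E
```

```text
[[570.7  64.1  13. ]
 [621.8  34.8  13. ]
 [609.6  12.6  13. ]
 [557.8  41.9  13. ]] [590.   38.4  13. ] [np.float64(-29.811776917129784), np.float64(-29.464086682299822)] 58.942558405462 25.336273213480194
[[570.3  63.8  13. ]
 [622.6  34.3  13. ]
 [609.8  12.6  13. ]
 [558.2  41.7  13. ]] [590.2  38.1  13. ] [np.float64(-29.47512669643853), np.float64(-29.491027754455388)] 60.07830547406454 25.17705045448283
(array([570.6,  63.8,  14.2]), np.float64(0.507256205619609))
(array([622.5,  34.8,   6.6]), np.float64(0.0075888895596009295))
(array([609.7,  12.6,  11.8]), np.float64(0.051841411283149744))
(array([557.6,  42. ,  10.2]), np.float64(0.11252028295589507))
(array([590. ,  38.5,  10.6]), np.float64(0.09101352319105087))
-29.08293354036796
```

```bash
python3 -m handwheel '[[0,[0,25,0],[0,0,0]],[0,[0,40,-10],[0,0,0]],[0,[0,27,-30],[0,0,-0.4]],[0,[0,9,-40],[0,0,0]],[0,[0,0,-35],[0,0,0]],[0,[0,0,-20],[0,0,0]],[0,[0,0,-10],[0,0,0]],[0,[0,0,0],[0,0,0]],[0,[0,0,-8],[0,0,0]],[0,[0,0,-4],[0,0,0]]]'; python3 -m handwheel '[[0,[0,0,-2],[0,0,0]],[0,[0,0,0],[0,0,0]],[0,[0,0,0],[0,0,0]]]'; python3 - <<'E'
from m import *
snap('side','s8');i=cv2.imread('pics/s8.png');cv2.imwrite('pics/s8c.png',cv2.resize(i[150:300,220:420],None,fx=3,fy=3))
E
```

```text
time_s: 16.15
tcp_pos: [591.4, 36.7, 57.8]
tcp_rot: [0.0, 0.864, 0.503, 0.001]
wrist_force: [0.5, -0.3, -3.7]
width: 0.264
finger_force: 69.8
time_s: 16.52
tcp_pos: [590.7, 36.7, 55.5]
tcp_rot: [0.0, 0.864, 0.503, 0.0]
wrist_force: [0.4, -0.4, -4.5]
width: 0.272
finger_force: 69.9
```

View pics/s8c.png

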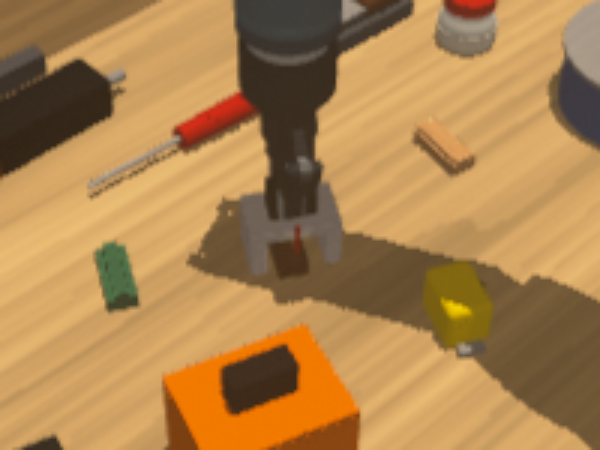

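The gauge straddles walnut, which shows inside the opening at crop (290,260).

```bash
python3 -m handwheel '[[0,[0,0,-1],[0,0,0]],[0,[0,0,-1],[0,0,0]],[0,[0,0,0],[0,0,0]],[0,[0,0,0],[0,0,0]]]'; python3 -m handwheel '[[0.6,[0,0,0],[0,0,0]],[0.6,[0,0,0],[0,0,0]],[0.6,[0,0,0],[0,0,0]],[0.6,[0,0,0],[0,0,0]],[0.6,[0,0,0],[0,0,0]],[0.6,[0,0,0],[0,0,0]],[0.6,[0,0,0],[0,0,0]],[0.6,[0,0,0],[0,0,0]],[0.6,[0,0,0],[0,0,0]],[0.6,[0,0,0],[0,0,0]]]';python3 -m handwheel '[[0.6,[0,0,0],[0,0,0]],[0.6,[0,0,0],[0,0,0]],[0.6,[0,0,0],[0,0,0]],[0.6,[0,0,0],[0,0,0]],[0,[0,0,0],[0,0,0]],[0,[0,0,0],[0,0,0]],[0,[0,0,0],[0,0,0]],[0,[0,0,0],[0,0,0]],[0,[0,0,0],[0,0,0]],[0,[0,0,0],[0,0,0]]]' 70
```

```text
time_s: 17.08
tcp_pos: [590.8, 36.7, 53.7]
tcp_rot: [0.0, 0.864, 0.503, 0.0]
wrist_force: [-0.8, -1.8, 2.6]
width: 0.268
finger_force: 70.7
time_s: 18.32
tcp_pos: [590.6, 36.8, 53.4]
tcp_rot: [0.0, 0.864, 0.503, 0.0]
wrist_force: [-0.2, 0.3, 0.2]
width: 0.599
finger_force: 0.0
time_s: 19.58
tcp_pos: [590.7, 36.8, 53.6]
tcp_rot: [0.0, 0.864, 0.503, 0.0]
wrist_force: [-0.2, -0.6, 3.6]
width: 0.271
finger_force: 69.0
```

```bash
python3 -m handwheel '[[0,[0,0,8],[0,0,0]],[0,[0,0,20],[0,0,0]],[0,[0,0,35],[0,0,0]],[0,[0,10,40],[0,0,0]],[0,[-5,25,40],[0,0,2]],[0,[-8,45,7],[0,0,2]],[0,[-9,50,0],[0,0,2]],[0,[-10,50,0],[0,0,2]],[0,[-10,50,0],[0,0,2]],[0,[-9,50,0],[0,0,2]]]'; python3 -m handwheel '[[0,[-8,40,0],[0,0,2]],[0,[-5,22,0],[0,0,0]],[0,[-2,9,-15],[0,0,0]],[0,[0,0,-40],[0,0,0]],[0,[0,0,-40],[0,0,0]],[0,[0,0,-25],[0,0,0]],[0,[0,0,-12],[0,0,0]],[0,[0,0,-5],[0,0,0]],[0,[0,0,0],[0,0,0]],[0,[0,0,0],[0,0,0]]]'
```

```text
time_s: 20.82
tcp_pos: [538.6, 317.9, 204.1]
tcp_rot: [0.0, 0.806, 0.591, -0.0]
wrist_force: [0.8, 0.5, -5.7]
width: 0.264
finger_force: 69.5
time_s: 22.08
tcp_pos: [525.2, 388.3, 67.5]
tcp_rot: [-0.0, 0.796, 0.605, 0.001]
wrist_force: [0.1, -0.1, -4.9]
width: 0.266
finger_force: 69.1
```

```bash
python3 -m handwheel '[[0,[-0.7,-0.8,-4],[0,0,0]],[0,[0,0,-3],[0,0,0]],[0,[0,0,-1],[0,0,0]],[0,[0,0,0],[0,0,0]],[0,[0,0,0],[0,0,0]],[1,[0,0,0],[0,0,0]],[1,[0,0,0],[0,0,0]],[1,[0,0,0],[0,0,0]],[1,[0,0,20],[0,0,0]],[1,[0,0,40],[0,0,0]]]'; python3 -m handwheel '[[1,[0,0,50],[0,0,0]],[1,[0,0,50],[0,0,0]],[1,[0,-5,45],[0,0,0]],[1,[0,0,0],[0,0,0]],[1,[0,0,0],[0,0,0]]]'; python3 - <<'E'
from m import *
s=snap('wrist','w9');np.savez('w9.npz',**s)
cv2.imwrite('pics/w9c.png',cv2.cvtColor(cv2.resize(s['img'][70:260,200:460],None,fx=3,fy=3,interpolation=cv2.INTER_CUBIC),cv2.COLOR_RGB2BGR))
E
```

```text
time_s: 23.32
tcp_pos: [523.1, 386.4, 118.8]
tcp_rot: [-0.0, 0.796, 0.605, -0.001]
wrist_force: [0.7, -0.2, 0.7]
width: 0.999
finger_force: 0.0
time_s: 23.95
tcp_pos: [523.7, 381.8, 263.8]
tcp_rot: [0.0, 0.796, 0.605, 0.0]
wrist_force: [0.0, 0.5, -0.1]
width: 0.997
finger_force: 0.0
```

View pics/w9c.png

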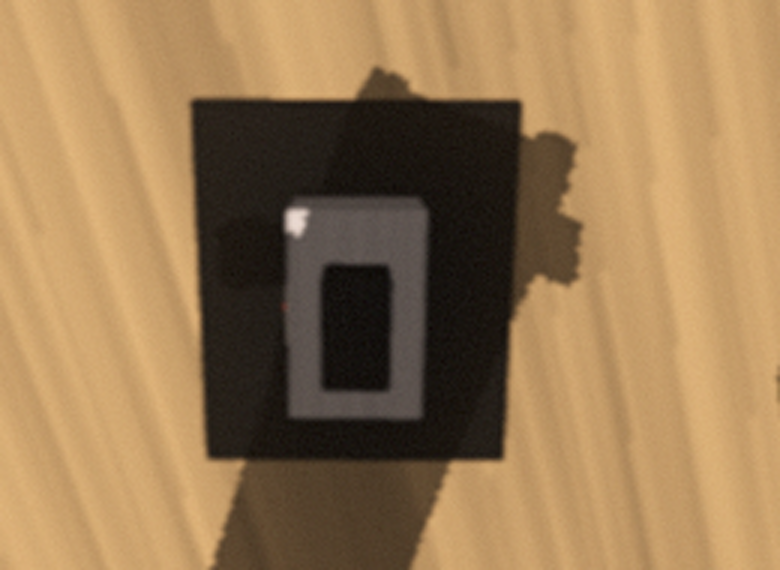

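The gauge stands on the pad. In crop pixels the pad corners are (191,100), (521,100), (503,459), (209,459), and the beam corners are (286,208), (428,208), (423,418), (289,418).

```bash
python3 - <<'E'
from m import *
s=dict(np.load('w9.npz'))
f=lambda Q,z:np.array([onz(s,(u/3+200-.3,v/3+70-.3),z) for u,v in Q])
for n,Q,z in(('pad',[(191,100),(521,100),(503,459),(209,459)],6),('beam',[(286,208),(428,208),(423,418),(289,418)],54)):
    P=f(Q,z);d=P[0]-P[3];e=P[1]-P[2];print(n,P.mean(0),np.degrees(np.arctan2(-d[0],d[1])),np.degrees(np.arctan2(-e[0],e[1])),np.linalg.norm(d),np.linalg.norm(P[1]-P[0]))
E
python3 -m handwheel '[[1,[-15,-35,0],[0,0,0]],[1,[-20,-50,0],[0,0,0]],[1,[-20,-50,0],[0,0,0]],[1,[-20,-40,0],[0,0,-1]],[1,[-8,-15,0],[0,0,-1]],[1,[0,0,0],[0,0,0]],[1,[0,0,0],[0,0,0]]]'
python3 - <<'E'
from m import *
s=snap('wrist','w10');g=cv2.cvtColor(s['img'],cv2.COLOR_RGB2HSV).astype(int)
m=((g[...,0]<=14)&(g[...,1]>190)&(g[...,2]>70)).astype(np.uint8);m[280:]=0;m[:,:200]=0;m[:,440:]=0
m=cv2.morphologyEx(m,cv2.MORPH_OPEN,np.ones((3,3)));cs,h=cv2.findContours(m,cv2.RETR_CCOMP,cv2.CHAIN_APPROX_NONE)
o=max(cs,key=cv2.contourArea);ho=max([c for c,q in zip(cs,h[0]) if q[3]>=0],key=cv2.contourArea)
for c,z in((o,90),(ho,119)):
    p=poly(c);P=np.array([onz(s,u,z) for u in p]);print(p.tolist(),P,P.mean(0))
st=bot.read_state();print(st['tcp_pos'],np.degrees(2*np.arctan2(st['tcp_rot'][2],st['tcp_rot'][1]))-90)
E
```

```text
pad [523.8 386.6   6. ] -15.447077992217174 -15.806687180192261 147.62013673054264 127.69278622957283
beam [523.6 385.2  54. ] -15.996682119574322 -15.777167249937898 77.38657760874604 49.88086133980634
time_s: 24.88
tcp_pos: [441.3, 193.6, 263.4]
tcp_rot: [-0.0, 0.806, 0.592, 0.0]
wrist_force: [0.1, -0.5, -0.4]
width: 1.0
finger_force: 0.0
[[361.0, 121.0], [358.0, 230.0], [278.0, 231.0], [273.0, 122.0]] [[496.6 241.3  90. ]
 [465.  137.6  90. ]
 [386.2 161.3  90. ]
 [418.3 265.1  90. ]] [441.5 201.3  90. ]
[[307.0, 154.0], [329.0, 155.0], [328.0, 213.0], [305.0, 211.0]] [[441.4 230.9 119. ]
 [459.4 224.3 119. ]
 [443.  173.8 119. ]
 [423.5 182.  119. ]] [441.8 202.7 119. ]
[441.2 193.7 263.4] -17.44530786626359
```

```bash
python3 -m handwheel '[[1,[0.8,8,-30],[0,0,0.3]],[1,[0,0,-40],[0,0,0]],[1,[0,0,-40],[0,0,0]],[1,[0,0,-35],[0,0,0]],[1,[0,0,-16],[0,0,0]],[1,[0,0,-8],[0,0,0]],[1,[0,0,0],[0,0,0]],[1,[0,0,0],[0,0,0]],[0,[0,0,0],[0,0,0]],[0,[0,0,0],[0,0,0]]]' 60; python3 -m handwheel '[[0,[0,0,0],[0,0,0]],[0,[0,0,0],[0,0,0]],[0,[0,0,0],[0,0,0]],[0,[0,0,0],[0,0,0]],[0,[0,0,0],[0,0,0]]]' 60;  python3 -m handwheel '[[0,[0,0,10],[0,0,0]],[0,[0,0,25],[0,0,0]],[0,[0,0,35],[0,0,0]],[0,[0,0,40],[0,0,0]],[0,[5,10,5],[0,0,0]],[0,[15,35,0],[0,0,0]],[0,[20,45,0],[0,0,1]],[0,[20,45,0],[0,0,0]],[0,[15,35,0],[0,0,0]],[0,[5,10,0],[0,0,0]]]'; python3 -m handwheel '[[0,[2,4,0],[0,0,0]],[0,[0,0,0],[0,0,0]],[0,[0,0,0],[0,0,0]]]'
```

```text
time_s: 26.18
tcp_pos: [442.0, 200.0, 94.8]
tcp_rot: [0.0, 0.805, 0.593, 0.0]
wrist_force: [0.2, 0.0, -0.2]
width: 0.604
finger_force: 0.0
time_s: 26.8
tcp_pos: [441.9, 200.2, 94.6]
tcp_rot: [0.0, 0.805, 0.593, 0.0]
wrist_force: [-0.9, 0.3, 5.8]
width: 0.247
finger_force: 59.9
time_s: 28.05
tcp_pos: [520.7, 382.7, 207.7]
tcp_rot: [-0.001, 0.799, 0.601, -0.001]
wrist_force: [-0.7, -0.1, -2.3]
width: 0.241
finger_force: 59.1
time_s: 28.42
tcp_pos: [523.7, 382.7, 209.3]
tcp_rot: [0.0, 0.8, 0.6, -0.0]
wrist_force: [-0.1, -0.7, -2.3]
width: 0.243
finger_force: 59.1
```

```bash
python3 -m handwheel '[[0,[0,1.3,-20],[0,0,0]],[0,[0,0,-30],[0,0,0]],[0,[0,0,-25],[0,0,0]],[0,[0,0,-18],[0,0,0]],[0,[0,0,-10],[0,0,0]],[0,[0,0,-4],[0,0,0]],[0,[0,0,-1.5],[0,0,0]],[0,[0,0,0],[0,0,0]],[0,[0,0,0],[0,0,0]]]'; python3 -m handwheel '[[1,[0,0,0],[0,0,0]],[1,[0,0,0],[0,0,0]],[1,[0,0,0],[0,0,0]],[1,[0,0,15],[0,0,0]],[1,[0,0,40],[0,0,0]],[1,[0,0,50],[0,0,0]],[1,[5,-30,50],[0,0,0]],[1,[10,-50,0],[0,0,-1]],[1,[10,-55,0],[0,0,-1]],[1,[10,-55,0],[0,0,-1]]]'
```

```text
time_s: 29.55
tcp_pos: [524.0, 385.6, 101.5]
tcp_rot: [0.0, 0.8, 0.6, 0.0]
wrist_force: [-0.0, 0.5, -1.4]
width: 0.246
finger_force: 59.2
time_s: 30.8
tcp_pos: [559.0, 193.8, 257.3]
tcp_rot: [0.0, 0.816, 0.579, 0.001]
wrist_force: [1.3, -0.3, 0.2]
width: 1.003
finger_force: 0.0
```

```bash
python3 -m handwheel '[[1,[0,-58,0],[0,0,0]],[1,[-5,-58,0],[0,0,-3]],[1,[-5,-58,0],[0,0,-3]],[1,[-5,-58,0],[0,0,-3]],[1,[-5,-58,0],[0,0,-3]],[1,[-8,-58,0],[0,0,-3]],[1,[-8,-58,0],[0,0,-3]],[1,[-10,-58,0],[0,0,0]],[1,[-10,-45,0],[0,0,0]],[1,[-10,-20,0],[0,0,0]]]'; python3 -m handwheel '[[1,[0,-5,0],[0,0,0]],[1,[0,0,0],[0,0,0]],[1,[0,0,0],[0,0,0]]]'; python3 - <<'E'
from m import *
s=snap('wrist','w11');np.savez('w1.npz',**s);print(bot.read_state()['tcp_pos'])
E
python3 -m handwheel '[[1,[20,-10,0],[0,0,0]],[1,[20,-30,0],[0,0,0]],[1,[10,-10,0],[0,0,0]],[1,[0,0,0],[0,0,0]],[1,[0,0,0],[0,0,0]]]'
python3 - <<'E'
from m import *
s=snap('wrist','w12b');np.savez('w2.npz',**s);print(bot.read_state()['tcp_pos'])
w=np.load('w1.npz')['img'];t=snap('top')['img']
cv2.imwrite('pics/w1112.png',cv2.cvtColor(np.hstack([np.vstack([cv2.resize(i,(400,250)) for i in (w,s['img'])]),cv2.resize(t[140:290,110:230],(400,500))]),cv2.COLOR_RGB2BGR))
E
```

```text
time_s: 32.05
tcp_pos: [491.7, -337.0, 256.9]
tcp_rot: [0.001, 0.897, 0.443, 0.0]
wrist_force: [-0.4, 0.7, 0.6]
width: 1.002
finger_force: 0.0
time_s: 32.42
tcp_pos: [493.7, -337.0, 256.2]
tcp_rot: [-0.0, 0.895, 0.445, 0.0]
wrist_force: [-0.6, 0.8, -0.1]
width: 0.999
finger_force: 0.0
[ 493.5 -337.1  256.1]
time_s: 33.1
tcp_pos: [542.7, -387.4, 255.8]
tcp_rot: [-0.0, 0.896, 0.445, -0.0]
wrist_force: [-0.0, -0.0, 0.6]
width: 1.0
finger_force: 0.0
[ 542.6 -387.5  256. ]
```

View pics/w1112.png

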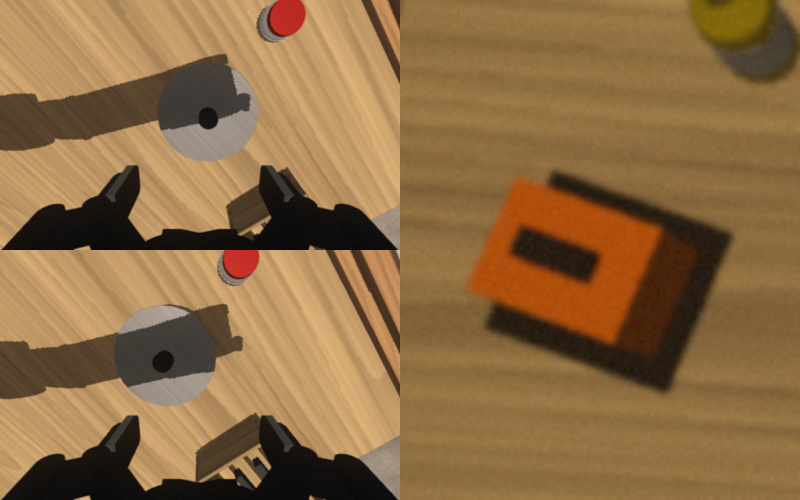

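The cover sits back over the gauge on the pad. In the wrist views the lid's knob is at full-size pixels of about (333,189) and (260,178).

```bash
python3 - <<'E'
from m import *
W=[dict(np.load(f'w{i}.npz')) for i in(1,2)];R=[]
for s,(u,v) in zip(W,[(333,189),(260,178)]):
    V=s['img'].max(2);z=np.zeros(V.shape,np.uint8);z[v-30:v+30,u-30:u+30]=(V<38)[v-30:v+30,u-30:u+30]
    c=max(cv2.findContours(z,cv2.RETR_EXTERNAL,cv2.CHAIN_APPROX_NONE)[0],key=cv2.contourArea);k=cv2.minEnclosingCircle(c)
    g=cv2.cvtColor(s['img'],cv2.COLOR_RGB2HSV).astype(int);z[:]=0;y0,x0=v-105,u-105
    z[max(0,y0):v+90,x0:u+105]=(g[...,1]<60)[max(0,y0):v+90,x0:u+105];z=cv2.morphologyEx(z,cv2.MORPH_OPEN,np.ones((5,5)))
    c=max(cv2.findContours(z,cv2.RETR_EXTERNAL,cv2.CHAIN_APPROX_NONE)[0],key=cv2.contourArea);e=cv2.fitEllipse(cv2.convexHull(c))
    print(k,e,onz(s,k[0],95),onz(s,e[0],71)); R.append((s,k[0],e[0]))
for i in(1,2): print(two(R[0][0],R[0][i],R[1][0],R[1][i]))
E
```

```text
((332.5, 188.40908813476562), 16.778305053710938) ((332.16583251953125, 179.01300048828125), (156.0594024658203, 159.9562530517578), 74.48711395263672) [ 503.5 -343.9   95. ] [ 506.3 -341.2   71. ]
((260.875, 178.125), 17.868541717529297) ((263.6681823730469, 168.49343872070312), (156.56422424316406, 164.76414489746094), 132.10154724121094) [ 504.7 -345.6   95. ] [ 506.7 -341.3   71. ]
(array([ 502.3, -346.1,   85.8]), np.float64(0.29942841667582254))
(array([ 506.2, -341.5,   69.2]), np.float64(0.2768721192470266))
```

```bash
python3 -m handwheel '[[1,[-18,20,-20],[0,0,0]],[1,[-20,22.5,-40],[0,0,0]],[1,[0,0,-40],[0,0,0]],[1,[0,0,-40],[0,0,0]],[1,[0,0,-25],[0,0,0]],[1,[0,0,-14],[0,0,0]],[1,[0,0,0],[0,0,0]],[0,[0,0,0],[0,0,0]],[0,[0,0,0],[0,0,0]],[0,[0,0,0],[0,0,0]]]' 60; python3 -m handwheel '[[0,[0,0,0],[0,0,0]],[0,[0,0,0],[0,0,0]],[0,[0,0,0],[0,0,0]],[0,[0,0,0],[0,0,0]]]' 60; python3 -m handwheel '[[0,[0,0,5],[0,0,0]],[0,[0,0,10],[0,0,0]],[0,[0,0,20],[0,0,0]],[0,[0,0,35],[0,0,0]],[0,[-5,10,25],[0,0,0]],[0,[-15,30,5],[0,0,0]],[0,[-20,45,0],[0,0,0]],[0,[-20,45,0],[0,0,0]],[0,[-15,25,0],[0,0,0]],[0,[-5,10,0],[0,0,0]]]'
```

```text
time_s: 34.45
tcp_pos: [505.0, -346.5, 77.6]
tcp_rot: [0.0, 0.896, 0.444, 0.0]
wrist_force: [-0.0, -0.4, 2.7]
width: 0.379
finger_force: 2.0
time_s: 34.95
tcp_pos: [505.2, -346.5, 77.8]
tcp_rot: [0.001, 0.896, 0.444, 0.0]
wrist_force: [-0.9, 0.1, 6.7]
width: 0.33
finger_force: 59.1
time_s: 36.2
tcp_pos: [424.4, -180.2, 178.0]
tcp_rot: [0.001, 0.896, 0.445, 0.0]
wrist_force: [0.2, -0.1, -1.0]
width: 0.327
finger_force: 59.5
```

```bash
python3 -m handwheel '[[0,[0,0,-25],[0,0,0]],[0,[0,0,-40],[0,0,0]],[0,[0,0,-40],[0,0,0]],[0,[0,0,-28],[0,0,0]],[0,[0,0,-14],[0,0,0]],[0,[0,0,-6],[0,0,0]],[0,[0,0,0],[0,0,0]],[0,[0,0,-3],[0,0,0]],[0,[0,0,-1],[0,0,0]],[0,[0,0,0],[0,0,0]]]'
```

```text
time_s: 37.45
tcp_pos: [425.2, -181.5, 20.7]
tcp_rot: [0.001, 0.896, 0.444, 0.0]
wrist_force: [-0.4, 0.4, 6.5]
width: 0.331
finger_force: 60.3
```

```bash
python3 -m handwheel '[[1,[0,0,0],[0,0,0]],[1,[0,0,0],[0,0,0]],[1,[0,0,0],[0,0,0]],[1,[0,0,15],[0,0,0]],[1,[0,0,35],[0,0,0]],[1,[0,0,50],[0,0,0]],[1,[5,-5,50],[0,0,0]],[1,[15,-15,50],[0,0,0]],[1,[25,-30,40],[0,0,0]],[1,[20,-30,10],[0,0,0]]]'; python3 -m handwheel '[[1,[0,-10,0],[0,0,0]],[1,[0,0,0],[0,0,0]],[1,[0,0,0],[0,0,0]]]'; python3 - <<'E'
from m import *
s=snap('wrist','w13');np.savez('w1.npz',**s);print(bot.read_state()['tcp_pos'])
E
python3 -m handwheel '[[1,[20,-20,0],[0,0,0]],[1,[20,-30,0],[0,0,0]],[1,[10,-10,0],[0,0,0]],[1,[0,0,0],[0,0,0]],[1,[0,0,0],[0,0,0]]]'
python3 - <<'E'
from m import *
s=snap('wrist','w14');np.savez('w2.npz',**s);print(bot.read_state()['tcp_pos'])
w=np.load('w1.npz')['img']
cv2.imwrite('pics/w1314.png',cv2.cvtColor(np.vstack([cv2.resize(i,(480,300)) for i in (w,s['img'])]),cv2.COLOR_RGB2BGR))
E
```

```text
time_s: 38.7
tcp_pos: [491.7, -262.3, 274.4]
tcp_rot: [0.003, 0.896, 0.444, 0.002]
wrist_force: [0.2, -0.2, 0.1]
width: 1.0
finger_force: 0.0
time_s: 39.08
tcp_pos: [488.9, -269.8, 269.5]
tcp_rot: [-0.001, 0.896, 0.445, -0.0]
wrist_force: [0.1, 0.2, 0.0]
width: 0.996
finger_force: 0.0
[ 489.  -269.8  269.5]
time_s: 39.75
tcp_pos: [539.3, -329.8, 269.7]
tcp_rot: [-0.001, 0.896, 0.445, -0.0]
wrist_force: [-0.2, -0.1, 0.4]
width: 0.997
finger_force: 0.0
[ 539.3 -330.   269.9]
```

View pics/w1314.png

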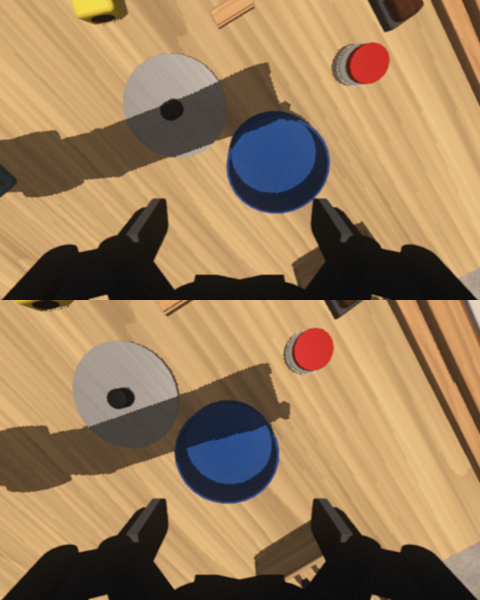

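The open tub shows at full-size pixels of about (371,216) and (303,201). The lid lies flat beside it, with its knob at about (229,146) and (161,131). Pine is at the top, around (310,16).

```bash
python3 - <<'E'
from m import *
W=[dict(np.load(f'w{i}.npz')) for i in(1,2)];R=[]
for s,(a,b,c,d),(e,f,g_,h) in zip(W,[(295,140,445,290),(225,128,380,280)],[(155,62,305,212),(88,45,245,203)]):
    g=cv2.cvtColor(s['img'],cv2.COLOR_RGB2HSV).astype(int)
    z=np.zeros(g.shape[:2],np.uint8);z[b:d,a:c]=((g[...,0]>95)&(g[...,0]<135)&(g[...,1]>90))[b:d,a:c]
    k=max(cv2.findContours(z,cv2.RETR_EXTERNAL,cv2.CHAIN_APPROX_NONE)[0],key=cv2.contourArea);E=cv2.fitEllipse(cv2.convexHull(k))
    z[:]=0;z[f:h,e:g_]=(g[...,1]<70)[f:h,e:g_];z=cv2.morphologyEx(z,cv2.MORPH_OPEN,np.ones((5,5)))
    k=max(cv2.findContours(z,cv2.RETR_EXTERNAL,cv2.CHAIN_APPROX_NONE)[0],key=cv2.contourArea);L=cv2.fitEllipse(cv2.convexHull(k))
    print('tub',E,onz(s,E[0],65),'lid',L,onz(s,L[0],13));R.append((s,E[0],L[0]))
for i in(1,2):print(two(R[0][0],R[0][i],R[1][0],R[1][i]))
E
```

```text
tub ((369.3773193359375, 216.6407928466797), (134.95143127441406, 136.04103088378906), 102.75098419189453) [ 506.7 -337.2   65. ] lid ((232.60800170898438, 140.1370086669922), (132.75001525878906, 143.18511962890625), 138.68881225585938) [ 427.4 -178.1   13. ]
tub ((302.40631103515625, 203.27542114257812), (135.2651824951172, 136.57867431640625), 111.31246948242188) [ 507.4 -340.1   65. ] lid ((166.89849853515625, 125.13829803466797), (132.0579376220703, 150.4711151123047), 137.4363250732422) [ 427.7 -178.2   13. ]
(array([ 505.3, -342. ,   53.4]), np.float64(1.3046055147792346))
(array([ 427. , -177.9,   11.3]), np.float64(0.19994997757070804))
```

```bash
python3 -m handwheel '[[1,[5,25,0],[0,0,-9]],[1,[5,30,-10],[0,0,-9]],[1,[5,30,-10],[0,0,-9]],[1,[3,30,-10],[0,0,-9]],[1,[3,30,-10],[0,0,-9]],[1,[0,20,-10],[0,0,-9]],[1,[0,10,-10],[0,0,-8]],[1,[0,0,0],[0,0,0]],[1,[0,0,0],[0,0,0]]]'; python3 - <<'E'
from m import *
s=snap('wrist','w15');np.savez('w1.npz',**s);st=bot.read_state();print(st['tcp_pos'],st['joint_pos'])
E
python3 -m handwheel '[[1,[-25,10,0],[0,0,0]],[1,[-15,10,0],[0,0,0]],[1,[0,0,0],[0,0,0]],[1,[0,0,0],[0,0,0]]]'
python3 - <<'E'
from m import *
s=snap('wrist','w16');np.savez('w2.npz',**s);print(bot.read_state()['tcp_pos'])
w=np.load('w1.npz')['img']
cv2.imwrite('pics/w1516.png',cv2.cvtColor(np.vstack([i[:290,180:580] for i in (w,s['img'])]),cv2.COLOR_RGB2BGR))
E
```

```text
time_s: 40.92
tcp_pos: [560.6, -156.8, 210.4]
tcp_rot: [0.0, 0.997, -0.08, 0.0]
wrist_force: [0.1, 0.1, 0.8]
width: 1.002
finger_force: 0.0
[ 560.7 -157.   210.5] [ 0.4  0.5 -0.2  1.7  0.1  1.  -1.6]
time_s: 41.48
tcp_pos: [521.5, -137.1, 210.3]
tcp_rot: [0.0, 0.997, -0.081, 0.001]
wrist_force: [0.7, 0.1, 0.6]
width: 1.0
finger_force: 0.0
[ 521.5 -137.   210.2]
```

View pics/w1516.png

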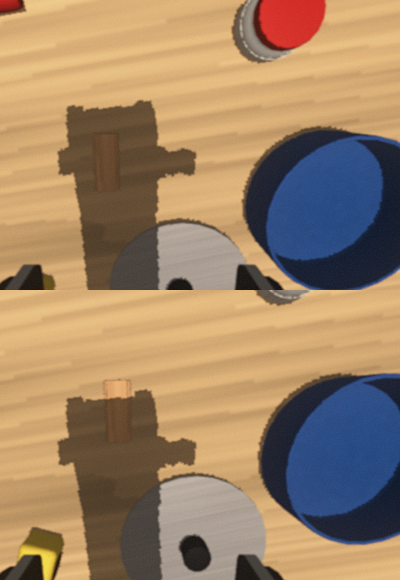

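Pine stands almost upright in both views, at full-size pixels of about (286,162) and (298,121). The fingers are aligned with it.

```bash
cat >> m.py <<'E'
def quad(s,Q,z):
    P=np.array([onz(s,u,z) for u in Q]);d=P[0]-P[3];e=P[1]-P[2];l=lambda v:round(float(np.degrees(np.arctan2(v[1],v[0]))),1)
    print('c',P.mean(0),'long',l(d),l(e),np.linalg.norm(d),'wide',np.linalg.norm(P[1]-P[0]))
def rot(): 
    q=bot.read_state()['tcp_rot'];return np.degrees(2*np.arctan2(q[2],q[1]))-90
E
python3 - <<'E'
from m import *
W=[dict(np.load(f'w{i}.npz')) for i in(1,2)]
A=[(274,133),(299,133),(300,192),(276,192)];B=[(284,90),(310,90),(311,152),(286,152)]
quad(W[0],A,12);quad(W[1],B,12)
print(two(W[0],np.mean(A,0),W[1],np.mean(B,0)),rot())
E
```

```text
c [ 582.9 -126.1   12. ] long -9.5 -9.2 61.776502020813076 wide 25.35479006272441
c [ 583.4 -124.9   12. ] long -9.1 -8.8 60.30453103100276 wide 25.406100123492568
(array([ 583.9, -125.6,   11.7]), np.float64(1.3321700774566945)) -99.28575080628099
```

```bash
python3 -m handwheel '[[0.8,[30,6,-20],[0,0,0]],[0.8,[32,5.5,-45],[0,0,0]],[0.8,[0,0,-50],[0,0,0]],[0.8,[0,0,-45],[0,0,0]],[0.8,[0,0,-30],[0,0,0]],[0.8,[0,0,-17],[0,0,0]],[0.8,[0,0,0],[0,0,0]],[0.8,[0,0,0],[0,0,0]],[0,[0,0,0],[0,0,0]],[0,[0,0,0],[0,0,0]]]' 40; python3 -m handwheel '[[0,[0,0,0],[0,0,0]],[0,[0,0,0],[0,0,0]],[0,[0,0,0],[0,0,0]],[0,[0,0,0],[0,0,0]]]' 40; python3 -m handwheel '[[0,[0,0,10],[0,0,0]],[0,[0,0,30],[0,0,0]],[0,[0,0,40],[0,0,0]],[0,[0,0,40],[0,0,0]]]'
```

```text
time_s: 42.78
tcp_pos: [583.3, -124.9, 3.8]
tcp_rot: [0.0, 0.997, -0.081, 0.001]
wrist_force: [-0.4, -0.0, 0.4]
width: 0.385
finger_force: 0.0
time_s: 43.28
tcp_pos: [583.3, -124.8, 3.8]
tcp_rot: [0.0, 0.997, -0.081, 0.001]
wrist_force: [-0.7, 0.4, 6.0]
width: 0.289
finger_force: 40.1
time_s: 43.78
tcp_pos: [582.4, -124.7, 124.4]
tcp_rot: [-0.0, 0.997, -0.081, -0.0]
wrist_force: [-0.1, -0.2, -0.6]
width: 0.291
finger_force: 39.4
```

```bash
python3 -m handwheel '[[0,[-4,-25,0],[0,0,0]],[0,[-8,-50,0],[0,0,0]],[0,[-8,-50,0],[0,0,0]],[0,[-8,-50,0],[0,0,0]],[0,[-6,-35,0],[0,0,0]],[0,[-2.5,-13,0],[0,0,0]],[0,[0,0,-25],[0,0,0]],[0,[0,0,-35],[0,0,0]],[0,[0,0,-30],[0,0,0]],[0,[0,0,-15],[0,0,0]]]'; python3 -m handwheel '[[0,[0,0,-6],[0,0,0]],[0,[0,0,-2],[0,0,0]],[0,[0,0,0],[0,0,0]]]'
```

```text
time_s: 45.02
tcp_pos: [546.6, -345.7, 17.5]
tcp_rot: [-0.001, 0.997, -0.08, -0.0]
wrist_force: [-17.7, 6.3, 81.6]
width: 0.288
finger_force: 64.3
time_s: 45.4
tcp_pos: [547.1, -348.9, 16.0]
tcp_rot: [0.002, 0.997, -0.08, 0.0]
wrist_force: [-15.5, 3.4, 45.4]
width: 0.288
finger_force: 66.6
```

```bash
python3 -m handwheel '[[0,[0,0,8],[0,0,0]],[0,[0,0,0],[0,0,0]]]'; python3 - <<'E'
from m import *
s=snap('wrist');t=snap('top');np.savez('w1.npz',**s);d=snap('side')
cv2.imwrite('pics/x17.png',cv2.cvtColor(np.hstack([cv2.resize(s['img'][150:400,120:520],(480,300)),np.vstack([cv2.resize(t['img'][200:300,420:520],(300,300)),]),])[:600],cv2.COLOR_RGB2BGR))
cv2.imwrite('pics/x17s.png',cv2.cvtColor(np.vstack([cv2.resize(s['img'],(480,300)),np.hstack([cv2.resize(t['img'][200:300,420:520],(240,300)),cv2.resize(d['img'][120:220,390:490],(240,300))])]),cv2.COLOR_RGB2BGR))
print(bot.read_state()['wrist_force'],bot.read_state()['tcp_pos'])
E
```

```text
time_s: 45.65
tcp_pos: [546.8, -346.9, 18.6]
tcp_rot: [-0.0, 0.997, -0.08, 0.0]
wrist_force: [-0.3, 0.3, -0.2]
width: 0.289
finger_force: 61.0
[-1.   0.2  1.1] [ 546.3 -347.    17.5]
```

View pics/x17s.png

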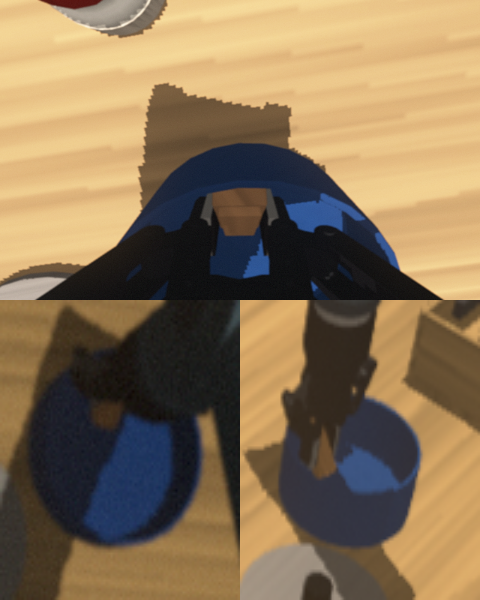

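The pine was caught on the tub wall and has tilted in the grip, outer end up: it shows at (240,210) of the wrist view and (325,455) of the side crop. I lift it, bring it inward, lower it gently and let it fall flat.

```bash
python3 -m handwheel '[[0,[0,0,20],[0,0,0]],[0,[0,0,25],[0,0,0]],[0,[-10,2,5],[0,0,0]],[0,[-12,2,0],[0,0,0]],[0,[0,0,-10],[0,0,0]],[0,[0,0,-8],[0,0,0]],[0,[0,0,0],[0,0,0]]]'; python3 -m handwheel '[[0,[0,0,-4],[0,0,0]],[0,[0,0,-4],[0,0,0]],[0,[0,0,-3],[0,0,0]]]' ;python3 - <<'E'
from m import *
t=snap('top');s=snap('side')
for n,q,r in(('top',t,(410,190,530,300)),('side',s,(380,110,500,230))):
    c=blobs(q,'blue',30,r); print(n,[(cv2.boundingRect(k),cv2.contourArea(k)) for k in c[:3]])
E
```

```text
time_s: 46.68
tcp_pos: [523.5, -343.1, 48.2]
tcp_rot: [-0.001, 0.997, -0.081, -0.001]
wrist_force: [-0.3, -0.5, 0.0]
width: 0.292
finger_force: 61.0
time_s: 47.05
tcp_pos: [524.2, -343.7, 38.6]
tcp_rot: [-0.0, 0.997, -0.081, -0.0]
wrist_force: [0.1, -0.3, -0.6]
width: 0.29
finger_force: 61.0
top [((436, 223, 68, 58), 1879.5), ((458, 218, 13, 9), 46.0)]
side [((435, 154, 30, 45), 276.0)]
```

Still free of contact, so I keep lowering in small steps.

```bash
for i in 1 2; do python3 -m handwheel '[[0,[0,0,-3],[0,0,0]],[0,[0,0,-3],[0,0,0]],[0,[0,0,0],[0,0,0]]]'; done
```

```text
time_s: 47.52
tcp_pos: [523.9, -343.6, 32.6]
tcp_rot: [-0.0, 0.997, -0.081, -0.0]
wrist_force: [0.1, 0.0, -0.8]
width: 0.29
finger_force: 61.0
time_s: 47.9
tcp_pos: [523.9, -343.6, 26.5]
tcp_rot: [-0.0, 0.997, -0.081, -0.0]
wrist_force: [-0.2, -0.2, -1.0]
width: 0.288
finger_force: 61.0
```

```bash
for i in 1 2; do python3 -m handwheel '[[0,[0,0,-2.5],[0,0,0]],[0,[0,0,-2.5],[0,0,0]],[0,[0,0,0],[0,0,0]]]'; done
```

```text
time_s: 48.28
tcp_pos: [524.0, -343.6, 21.6]
tcp_rot: [-0.0, 0.997, -0.081, -0.0]
wrist_force: [-0.3, 0.0, 0.2]
width: 0.288
finger_force: 61.0
time_s: 48.65
tcp_pos: [524.3, -343.8, 17.1]
tcp_rot: [0.0, 0.997, -0.081, 0.0]
wrist_force: [-1.5, 0.1, 2.7]
width: 0.288
finger_force: 61.6
```

```bash
python3 -m handwheel '[[0,[0,0,-2],[0,0,0]],[0,[0,0,-2],[0,0,0]],[0,[0,0,0],[0,0,0]]]' 20; python3 -m handwheel '[[0,[0,0,-1.5],[0,0,0]],[0,[0,0,-1],[0,0,0]],[0,[0,0,0],[0,0,0]]]' 20
```

```text
time_s: 49.02
tcp_pos: [525.8, -345.6, 15.7]
tcp_rot: [0.001, 0.997, -0.081, 0.002]
wrist_force: [-3.9, 1.7, 21.3]
width: 0.295
finger_force: 64.4
time_s: 49.4
tcp_pos: [527.0, -347.0, 14.7]
tcp_rot: [0.003, 0.997, -0.081, 0.003]
wrist_force: [-4.0, -0.2, 28.0]
width: 0.294
finger_force: 66.0
```

```bash
python3 -m handwheel '[[0,[0,0,5],[0,0,0]],[0,[0,0,0],[0,0,0]],[0.5,[0,0,0],[0,0,0]],[0.55,[0,0,0],[0,0,0]],[0.55,[0,0,0],[0,0,0]],[0.55,[0,0,10],[0,0,0]],[0.55,[0,0,30],[0,0,0]],[0.55,[0,0,40],[0,0,0]],[0.55,[-10,0,50],[0,0,0]],[0.8,[-30,0,50],[0,0,0]]]' 40; python3 -m handwheel '[[1,[-20,0,10],[0,0,0]],[1,[0,0,0],[0,0,0]],[1,[0,0,0],[0,0,0]]]'; python3 - <<'E'
from m import *
s=snap('wrist','w18');np.savez('w1.npz',**s);st=bot.read_state();print(st['tcp_pos'],rot(),st['wrist_force'])
g=cv2.cvtColor(s['img'],cv2.COLOR_RGB2HSV).astype(int)
print(proj(s,(506.5,-341.5,65)),proj(s,(506.5,-341.5,5)))
z=((g[...,0]>95)&(g[...,0]<135)&(g[...,1]>90)).astype(np.uint8);z[:, :200]=0
k=max(cv2.findContours(z,cv2.RETR_EXTERNAL,cv2.CHAIN_APPROX_NONE)[0],key=cv2.contourArea);h=cv2.convexHull(k);E=cv2.fitEllipse(h);print('tub',E,onz(s,E[0],65))
f=np.zeros_like(z);cv2.fillPoly(f,[h],1)
m=(f>0)&(g[...,0]<20)&(g[...,1]>50)&(g[...,2]>60);m=cv2.morphologyEx(m.astype(np.uint8),cv2.MORPH_OPEN,np.ones((3,3)))
for c in cv2.findContours(m,cv2.RETR_EXTERNAL,cv2.CHAIN_APPROX_NONE)[0]:
    if cv2.contourArea(c)>60:
        p=poly(c);print(cv2.contourArea(c),p.tolist(),np.array([onz(s,u,20) for u in p]))
E
```

```text
time_s: 50.65
tcp_pos: [485.1, -343.2, 197.7]
tcp_rot: [0.0, 0.997, -0.08, 0.001]
wrist_force: [-0.0, 0.3, 1.0]
width: 0.741
finger_force: 0.0
time_s: 51.02
tcp_pos: [464.7, -343.3, 205.0]
tcp_rot: [-0.0, 0.997, -0.08, -0.0]
wrist_force: [0.7, -0.7, -0.6]
width: 1.001
finger_force: 0.0
[ 464.8 -343.1  204.7] -99.21151623391849 [ 0.8  0.9 -0. ]
[310.  146.8] [311.6 139.7]
tub ((315.3438720703125, 142.4221954345703), (178.87796020507812, 181.26380920410156), 168.53298950195312) [ 509.4 -346.5   65. ]
1648.5 [[321.0, 73.0], [322.0, 137.0], [297.0, 137.0], [296.0, 74.0]] [[ 566.4 -360.8   20. ]
 [ 508.8 -352.5   20. ]
 [ 512.8 -328.4   20. ]
 [ 569.3 -337.8   20. ]]
```

```bash
python3 -m handwheel '[[1,[12,40,0],[0,0,-3]],[1,[12,50,0],[0,0,-3]],[1,[12,50,0],[0,0,-3]],[1,[12,50,0],[0,0,-3]],[1,[12,50,0],[0,0,-3]],[1,[12,50,0],[0,0,-3]],[1,[12,50,0],[0,0,-2]],[1,[8,30,0],[0,0,0]],[1,[3,13,0],[0,0,0]],[1,[0,0,0],[0,0,0]]]'; python3 - <<'E'
from m import *
s=snap('wrist','w19');np.savez('w1.npz',**s);st=bot.read_state();print(st['tcp_pos'],rot())
E
python3 -m handwheel '[[1,[-25,20,0],[0,0,0]],[1,[-15,15,0],[0,0,0]],[1,[0,0,0],[0,0,0]],[1,[0,0,0],[0,0,0]]]'
cat >> m.py <<'E'
def find(s,kind,box):
    g=cv2.cvtColor(s['img'],cv2.COLOR_RGB2HSV).astype(int);H,S,V=g[...,0],g[...,1],g[...,2]
    m={'walnut':(V<75)&(H<14)&(S>110),'walnutlit':(V<125)&(H<11)&(S>130),'green':(H>45)&(H<95)&(S>60)}[kind].astype(np.uint8)
    a,b,c,d=box;z=np.zeros_like(m);z[b:d,a:c]=m[b:d,a:c];z=cv2.morphologyEx(z,cv2.MORPH_CLOSE,np.ones((5,5)));z=cv2.morphologyEx(z,cv2.MORPH_OPEN,np.ones((5,5)))
    cs=cv2.findContours(z,cv2.RETR_EXTERNAL,cv2.CHAIN_APPROX_NONE)[0]
    return sorted(cs,key=cv2.contourArea,reverse=True)
def rect(s,c,z):
    h=cv2.convexHull(c)[:,0].astype(float);P=np.array([onz(s,u,z)[:2] for u in h]).astype(np.float32)
    (x,y),(w,l),a=cv2.minAreaRect(P)
    if w>l: a-=90;w,l=l,w
    a+=90; print('rect c %.1f %.1f  wide %.1f long %.1f  line %.1f area %.0f'%(x,y,w,l,(a+90)%180-90,cv2.contourArea(c)))
    M=cv2.minAreaRect(c)[0];return M
E
python3 - <<'E'
from m import *
np.savez('w2.npz',**snap('wrist','w20'));print(bot.read_state()['tcp_pos'])
W=[dict(np.load(f'w{i}.npz')) for i in(1,2)]
for k in('walnut','walnutlit'):
    M=[]
    for s in W:
        u=proj(s,(590,38,11)).astype(int);print(u)
        c=find(s,k,(max(0,u[0]-70),max(0,u[1]-70),u[0]+70,u[1]+60))
        if c: M.append(rect(s,c[0],11))
    if len(M)==2:print(k,two(W[0],M[0],W[1],M[1]))
E
```

```text
time_s: 52.32
tcp_pos: [559.1, 39.7, 204.7]
tcp_rot: [0.0, 0.968, -0.252, -0.001]
wrist_force: [0.6, -0.3, 0.1]
width: 1.0
finger_force: 0.0
[559.   38.2 204.8] -119.30004801901097
time_s: 52.88
tcp_pos: [519.9, 73.2, 205.6]
tcp_rot: [0.0, 0.967, -0.253, 0.0]
wrist_force: [-0.3, -0.1, 0.4]
width: 1.002
finger_force: 0.0
[520.   73.2 205.5]
[306 153]
rect c 589.2 39.2  wide 25.5 long 62.0  line -29.3 area 1434
[315 101]
rect c 571.8 55.6  wide 11.7 long 13.0  line 60.6 area 114
walnut (array([ 559.4,   71.2, -290.4]), np.float64(2.1676292218134123))
[306 153]
rect c 588.9 39.6  wide 21.8 long 59.0  line -29.4 area 1057
[315 101]
rect c 589.5 39.1  wide 23.4 long 58.6  line -29.4 area 1403
walnutlit (array([590.1,  38.6,  15.7]), np.float64(0.32524956048686005))
```

```bash
python3 -m handwheel '[[0.8,[35,-17,-15],[0,0,0]],[0.8,[34.7,-17.3,-45],[0,0,0]],[0.8,[0,0,-50],[0,0,0]],[0.8,[0,0,-45],[0,0,0]],[0.8,[0,0,-30],[0,0,0]],[0.8,[0,0,-17],[0,0,0]],[0.8,[0,0,0],[0,0,0]],[0.8,[0,0,0],[0,0,0]],[0,[0,0,0],[0,0,0]],[0,[0,0,0],[0,0,0]]]' 60; python3 -m handwheel '[[0,[0,0,0],[0,0,0]],[0,[0,0,0],[0,0,0]],[0,[0,0,0],[0,0,0]],[0,[0,0,0],[0,0,0]]]' 60; python3 -m handwheel '[[0,[0,0,10],[0,0,0]],[0,[0,0,30],[0,0,0]],[0,[0,0,40],[0,0,0]],[0,[0,0,40],[0,0,0]],[0,[0,0,0],[0,0,0]]]'
```

```text
time_s: 54.18
tcp_pos: [589.5, 40.0, 4.2]
tcp_rot: [-0.0, 0.968, -0.253, 0.001]
wrist_force: [0.0, -0.2, -0.8]
width: 0.385
finger_force: 0.0
time_s: 54.68
tcp_pos: [589.5, 40.0, 4.3]
tcp_rot: [-0.0, 0.968, -0.253, 0.001]
wrist_force: [-0.9, -0.5, 5.7]
width: 0.285
finger_force: 59.4
time_s: 55.3
tcp_pos: [591.4, 40.3, 127.3]
tcp_rot: [-0.001, 0.968, -0.253, 0.003]
wrist_force: [0.9, 0.6, -0.8]
width: 0.284
finger_force: 58.9
```

```bash
python3 -m handwheel '[[0,[-8,-25,0],[0,0,-3]],[0,[-13,-45,0],[0,0,-3]],[0,[-15,-50,0],[0,0,-3]],[0,[-15,-50,0],[0,0,-3]],[0,[-15,-50,0],[0,0,-3]],[0,[-15,-50,0],[0,0,-3]],[0,[-12,-45,0],[0,0,-3]],[0,[-8,-28,0],[0,0,-3.5]],[0,[-2,-12,0],[0,0,0]],[0,[0,0,0],[0,0,0]]]'; python3 -m handwheel '[[0,[0,0,-15],[0,0,0]],[0,[0,0,0],[0,0,0]]]'; python3 - <<'E'
from m import *
print(rot())
E
```

```text
time_s: 56.55
tcp_pos: [486.0, -314.5, 123.0]
tcp_rot: [-0.0, 0.892, -0.452, -0.0]
wrist_force: [0.1, 0.8, 0.1]
width: 0.288
finger_force: 58.9
time_s: 56.8
tcp_pos: [485.4, -312.6, 106.6]
tcp_rot: [-0.0, 0.893, -0.451, -0.002]
wrist_force: [-0.5, -0.3, -1.0]
width: 0.285
finger_force: 58.9
-143.60862255019038
```

```bash
python3 -m handwheel '[[0,[1.2,-2,-15],[0,0,0]],[0,[0,0,-15],[0,0,0]],[0,[0,0,-10],[0,0,0]],[0,[0,0,0],[0,0,0]]]'; python3 -m handwheel '[[0,[0,0,-10],[0,0,0]],[0,[0,0,-8],[0,0,0]],[0,[0,0,0],[0,0,0]]]';python3 -m handwheel '[[0,[0,0,-10],[0,0,0]],[0,[0,0,-8],[0,0,0]],[0,[0,0,0],[0,0,0]]]'
```

```text
time_s: 57.3
tcp_pos: [486.3, -316.5, 67.2]
tcp_rot: [-0.0, 0.892, -0.452, -0.001]
wrist_force: [0.2, 0.1, 0.2]
width: 0.284
finger_force: 58.9
time_s: 57.68
tcp_pos: [486.6, -316.7, 49.6]
tcp_rot: [-0.0, 0.892, -0.452, -0.001]
wrist_force: [-0.6, -1.4, -0.4]
width: 0.286
finger_force: 58.9
time_s: 58.05
tcp_pos: [486.5, -316.6, 31.5]
tcp_rot: [-0.0, 0.892, -0.452, -0.001]
wrist_force: [0.1, 0.1, -0.5]
width: 0.283
finger_force: 58.9
```

```bash
python3 -m handwheel '[[0,[0,0,-8],[0,0,0]],[0,[0,0,-5],[0,0,0]],[0,[0,0,-4],[0,0,0]],[0,[0,0,0],[0,0,0]]]'
```

```text
time_s: 58.55
tcp_pos: [486.5, -316.1, 16.2]
tcp_rot: [-0.0, 0.892, -0.452, -0.001]
wrist_force: [-5.4, 5.4, 14.3]
width: 0.279
finger_force: 67.2
```

```bash
python3 -m handwheel '[[0,[0,0,4],[0,0,0]],[0,[-2,3,3],[0,0,0]],[0,[0,0,-3],[0,0,0]],[0,[0,0,0],[0,0,0]]]';  python3 -m handwheel '[[0,[0,0,-3],[0,0,0]],[0,[0,0,-2],[0,0,0]],[0,[0,0,0],[0,0,0]]]'
```

```text
time_s: 59.05
tcp_pos: [484.8, -313.9, 18.9]
tcp_rot: [-0.0, 0.892, -0.452, -0.0]
wrist_force: [-0.6, -0.8, -0.6]
width: 0.286
finger_force: 65.2
time_s: 59.42
tcp_pos: [485.4, -314.3, 15.4]
tcp_rot: [0.0, 0.892, -0.452, 0.0]
wrist_force: [-4.3, 1.9, 13.7]
width: 0.29
finger_force: 67.1
```

```bash
python3 -m handwheel '[[0,[0,0,2],[0,0,0]],[0,[0,0,0],[0,0,0]],[0.5,[0,0,0],[0,0,0]],[0.5,[0,0,0],[0,0,0]],[0.5,[0,0,0],[0,0,0]],[0.5,[0,0,15],[0,0,0]],[0.5,[0,0,35],[0,0,0]],[0.5,[0,0,50],[0,0,0]],[0.5,[0,0,50],[0,0,0]],[0.8,[-10,10,30],[0,0,0]]]' 60; python3 -m handwheel '[[1,[-30,20,0],[0,0,9]],[1,[-15,10,0],[0,0,9]],[1,[0,0,0],[0,0,5]],[1,[0,0,0],[0,0,0]],[1,[0,0,0],[0,0,0]]]'; cat > tub.py <<'E'
from m import *
s=snap('wrist','w21');np.savez('w1.npz',**s);st=bot.read_state();print(st['tcp_pos'],rot())
g=cv2.cvtColor(s['img'],cv2.COLOR_RGB2HSV).astype(int)
z=((g[...,0]>95)&(g[...,0]<135)&(g[...,1]>90)).astype(np.uint8);z[:, :150]=0
k=max(cv2.findContours(z,cv2.RETR_EXTERNAL,cv2.CHAIN_APPROX_NONE)[0],key=cv2.contourArea);h=cv2.convexHull(k);E=cv2.fitEllipse(h);print('tub',E,onz(s,E[0],65))
f=np.zeros_like(z);cv2.fillPoly(f,[h],1)
for n,m in(('pine',(g[...,0]<22)&(g[...,1]>40)&(g[...,2]>115)),('walnut',(g[...,0]<14)&(g[...,1]>90)&(g[...,2]<115)),('green',(g[...,0]>45)&(g[...,0]<92)&(g[...,1]>60))):
  m=cv2.morphologyEx(((f>0)&m).astype(np.uint8),cv2.MORPH_OPEN,np.ones((3,3)))
  for c in cv2.findContours(m,cv2.RETR_EXTERNAL,cv2.CHAIN_APPROX_NONE)[0]:
    if cv2.contourArea(c)>100: print(n,poly(c).tolist()); rect(s,c,22)
E
python3 tub.py
```

```text
time_s: 60.68
tcp_pos: [476.3, -304.7, 200.1]
tcp_rot: [0.0, 0.892, -0.452, 0.002]
wrist_force: [0.0, -0.4, -0.1]
width: 0.694
finger_force: 0.0
time_s: 61.3
tcp_pos: [430.2, -274.1, 196.8]
tcp_rot: [0.0, 0.964, -0.266, 0.0]
wrist_force: [-0.3, -0.2, -0.2]
width: 0.997
finger_force: 0.0
[ 430.3 -274.   196.6] -120.8404128047463
tub ((350.5284118652344, 62.91693878173828), (197.05352783203125, 214.76856994628906), 9.99515438079834) [ 508.7 -348.6   65. ]
pine [[327.0, 0.0], [349.0, 64.0], [323.0, 76.0], [300.0, 14.0]]
rect c 539.1 -344.4  wide 25.6 long 60.1  line -9.3 area 2093
walnut [[331.0, 77.0], [350.0, 90.0], [317.0, 145.0], [304.0, 132.0]]
rect c 486.1 -313.5  wide 25.3 long 61.2  line -55.3 area 1593
```

```bash
python3 -m handwheel '[[1,[15,30,4],[0,0,1]],[1,[20,45,4],[0,0,1]],[1,[20,50,0],[0,0,1]],[1,[20,50,0],[0,0,1]],[1,[20,50,0],[0,0,1]],[1,[20,50,0],[0,0,1]],[1,[20,50,0],[0,0,0]],[1,[20,50,0],[0,0,0]],[1,[15,45,0],[0,0,0]],[1,[10,30,0],[0,0,0]]]'; python3 -m handwheel '[[1,[5,10,0],[0,0,0]],[1,[0,0,0],[0,0,0]],[1,[0,0,0],[0,0,0]]]'; python3 - <<'E'
from m import *
s=snap('wrist','w22');np.savez('w1.npz',**s);st=bot.read_state();print(st['tcp_pos'],rot())
E
python3 -m handwheel '[[1,[25,-10,0],[0,0,0]],[1,[10,-10,0],[0,0,0]],[1,[0,0,0],[0,0,0]],[1,[0,0,0],[0,0,0]]]'
python3 - <<'E'
from m import *
np.savez('w2.npz',**snap('wrist','w23'));print(bot.read_state()['tcp_pos'])
W=[dict(np.load(f'w{i}.npz')) for i in(1,2)];M=[]
for s in W:
    c=find(s,'green',(0,0,640,300));M.append(rect(s,c[0],11));print(M[-1])
print(two(W[0],M[0],W[1],M[1]))
E
```

```text
time_s: 62.6
tcp_pos: [610.2, 179.1, 204.2]
tcp_rot: [-0.0, 0.977, -0.214, -0.0]
wrist_force: [-0.4, -0.4, -0.2]
width: 1.002
finger_force: 0.0
time_s: 62.98
tcp_pos: [615.1, 183.7, 204.2]
tcp_rot: [0.001, 0.976, -0.216, -0.0]
wrist_force: [-0.4, -0.6, 0.0]
width: 0.998
finger_force: 0.0
[615.1 183.8 204.3] -114.9045495175831
time_s: 63.52
tcp_pos: [649.3, 166.2, 204.3]
tcp_rot: [-0.0, 0.977, -0.214, -0.0]
wrist_force: [1.1, 0.5, 1.6]
width: 1.003
finger_force: 0.0
[649.3 166.6 204.4]
rect c 657.8 167.8  wide 23.6 long 59.1  line -25.7 area 1326
(316.0, 135.0)
rect c 658.1 168.2  wide 23.2 long 60.1  line -26.2 area 1192
(314.4044189453125, 172.4418182373047)
(array([658.5, 167.6,  10.2]), np.float64(0.6303018816776468))
```

```bash
python3 -m handwheel '[[0.8,[5,1,-15],[0,0,-1]],[0.8,[4,0.5,-45],[0,0,0]],[0.8,[0,0,-50],[0,0,0]],[0.8,[0,0,-45],[0,0,0]],[0.8,[0,0,-30],[0,0,0]],[0.8,[0,0,-16],[0,0,0]],[0.8,[0,0,0],[0,0,0]],[0.8,[0,0,0],[0,0,0]],[0,[0,0,0],[0,0,0]],[0,[0,0,0],[0,0,0]]]' 60; python3 -m handwheel '[[0,[0,0,0],[0,0,0]],[0,[0,0,0],[0,0,0]],[0,[0,0,0],[0,0,0]],[0,[0,0,0],[0,0,0]]]' 60; python3 -m handwheel '[[0,[0,0,10],[0,0,0]],[0,[0,0,30],[0,0,0]],[0,[0,0,40],[0,0,0]],[0,[0,0,40],[0,0,0]],[0,[0,0,10],[0,0,0]]]'
```

```text
time_s: 64.82
tcp_pos: [659.7, 167.6, 4.3]
tcp_rot: [-0.0, 0.975, -0.223, 0.001]
wrist_force: [-0.0, -1.3, 0.2]
width: 0.384
finger_force: 0.0
time_s: 65.32
tcp_pos: [659.8, 167.7, 4.4]
tcp_rot: [-0.0, 0.975, -0.223, 0.001]
wrist_force: [-0.8, -1.3, 6.4]
width: 0.285
finger_force: 59.9
time_s: 65.95
tcp_pos: [660.8, 168.1, 136.9]
tcp_rot: [-0.001, 0.975, -0.223, 0.002]
wrist_force: [-0.6, 0.8, -0.7]
width: 0.283
finger_force: 59.2
```

```bash
python3 -m handwheel '[[0,[-8,-25,0],[0,0,7]],[0,[-15,-45,0],[0,0,8]],[0,[-16,-50,0],[0,0,8]],[0,[-16,-50,0],[0,0,8]],[0,[-16,-50,0],[0,0,8]],[0,[-16,-50,0],[0,0,8]],[0,[-16,-50,0],[0,0,8]],[0,[-16,-50,0],[0,0,8]],[0,[-16,-50,0],[0,0,8]],[0,[-15,-50,0],[0,0,8]]]';python3 -m handwheel '[[0,[-13,-40,0],[0,0,3]],[0,[-8,-25,0],[0,0,0]],[0,[-2,-11.5,0],[0,0,0]],[0,[0,0,-15],[0,0,0]],[0,[0,0,0],[0,0,0]]]'; python3 - <<'E'
from m import *
print(rot())
E
```

```text
time_s: 67.2
tcp_pos: [507.7, -303.9, 132.7]
tcp_rot: [-0.001, 0.893, 0.45, -0.0]
wrist_force: [0.6, -0.7, -0.6]
width: 0.281
finger_force: 59.2
time_s: 67.82
tcp_pos: [485.7, -376.5, 116.5]
tcp_rot: [-0.002, 0.881, 0.472, -0.0]
wrist_force: [-0.1, 0.4, 0.1]
width: 0.284
finger_force: 59.2
-33.62547290018123
```

Now (+2, -2), then down in stages.

```bash
python3 -m handwheel '[[0,[1.5,-1.5,-15],[0,0,0]],[0,[0,0,-25],[0,0,0]],[0,[0,0,-15],[0,0,0]],[0,[0,0,0],[0,0,0]]]'; python3 -m handwheel '[[0,[0,0,-12],[0,0,0]],[0,[0,0,-10],[0,0,0]],[0,[0,0,-5],[0,0,0]],[0,[0,0,0],[0,0,0]]]';python3 -m handwheel '[[0,[0,0,-5],[0,0,0]],[0,[0,0,-5],[0,0,0]],[0,[0,0,-3],[0,0,0]],[0,[0,0,0],[0,0,0]]]'
```

```text
time_s: 68.32
tcp_pos: [487.0, -379.5, 62.0]
tcp_rot: [-0.001, 0.882, 0.472, -0.0]
wrist_force: [0.1, 0.3, -0.0]
width: 0.281
finger_force: 59.2
time_s: 68.82
tcp_pos: [487.3, -380.4, 36.0]
tcp_rot: [-0.0, 0.882, 0.471, -0.0]
wrist_force: [0.4, -1.3, 0.3]
width: 0.28
finger_force: 59.2
time_s: 69.32
tcp_pos: [487.4, -380.4, 23.1]
tcp_rot: [-0.0, 0.882, 0.471, -0.0]
wrist_force: [0.0, -1.2, 0.1]
width: 0.285
finger_force: 59.2
```

```bash
python3 -m handwheel '[[0,[0,0,-4],[0,0,0]],[0,[0,0,-3],[0,0,0]],[0,[0,0,0],[0,0,0]]]'; python3 -m handwheel '[[0,[0,0,0],[0,0,0]],[0.5,[0,0,0],[0,0,0]],[0.5,[0,0,0],[0,0,0]],[0.5,[0,0,0],[0,0,0]],[0.5,[0,0,15],[0,0,0]],[0.5,[0,0,35],[0,0,0]],[0.5,[0,0,50],[0,0,0]],[0.8,[0,0,50],[0,0,0]],[1,[0,25,30],[0,0,0]],[1,[0,10,10],[0,0,0]]]';python3 -m handwheel '[[1,[-10,0,0],[0,0,-1.5]],[1,[0,0,0],[0,0,-2]],[1,[0,0,0],[0,0,0]]]'; python3 tub.py
```

```text
time_s: 69.7
tcp_pos: [487.4, -380.4, 16.0]
tcp_rot: [-0.0, 0.882, 0.471, -0.0]
wrist_force: [-0.9, -0.2, 0.1]
width: 0.281
finger_force: 59.2
time_s: 70.95
tcp_pos: [488.6, -344.8, 209.0]
tcp_rot: [0.002, 0.882, 0.472, 0.001]
wrist_force: [-0.8, -0.7, -0.5]
width: 1.0
finger_force: 0.0
time_s: 71.32
tcp_pos: [476.6, -346.2, 205.1]
tcp_rot: [-0.001, 0.896, 0.443, -0.001]
wrist_force: [0.2, 0.2, 0.8]
width: 0.998
finger_force: 0.0
[ 477.  -346.   205.3] -37.3190849863039
tub ((343.48846435546875, 168.3831787109375), (171.85067749023438, 175.84841918945312), 58.1876106262207) [ 506.8 -339.9   65. ]
pine [[391.0, 118.0], [401.0, 141.0], [384.0, 149.0], [375.0, 126.0]]
rect c 557.9 -346.9  wide 22.4 long 26.3  line 82.8 area 544
walnut [[277.0, 144.0], [289.0, 132.0], [350.0, 156.0], [327.0, 173.0]]
rect c 488.8 -318.2  wide 30.2 long 72.4  line -51.2 area 1540
green [[358.0, 172.0], [360.0, 227.0], [336.0, 228.0], [335.0, 174.0]]
rect c 487.1 -379.2  wide 25.3 long 63.8  line 54.8 area 1334
```

```bash
cat > rim.py <<'E'
from m import *
from scipy.optimize import least_squares
def rim(s,z,box,cond):
    g=cv2.cvtColor(s['img'],cv2.COLOR_RGB2HSV).astype(int)
    m=cond(g).astype(np.uint8);a,b,c,d=box;q=np.zeros_like(m);q[b:d,a:c]=m[b:d,a:c]
    q=cv2.morphologyEx(q,cv2.MORPH_OPEN,np.ones((3,3)))
    k=max(cv2.findContours(q,cv2.RETR_EXTERNAL,cv2.CHAIN_APPROX_NONE)[0],key=cv2.contourArea)
    h=cv2.convexHull(k)[:,0].astype(float);P=np.array([onz(s,u,z)[:2] for u in h])
    f=least_squares(lambda p:np.hypot(P[:,0]-p[0],P[:,1]-p[1])-p[2],[*P.mean(0),78],loss='soft_l1')
    print('circle',f.x,'res',np.abs(f.fun).max(),len(h)); return f.x
blue=lambda g:(g[...,0]>95)&(g[...,0]<135)&(g[...,1]>90)
steel=lambda g:g[...,1]<70
E
cat > r2.py <<'E'
from rim import *
s=snap('wrist','w24');st=bot.read_state();print(st['tcp_pos'],rot(),'cam',-s['R'].T@s['t'])
u=proj(s,(508,-345,65)).astype(int);print(u);rim(s,65,(u[0]-125,max(0,u[1]-125),u[0]+125,u[1]+110),blue)
E
python3 r2.py; python3 -m handwheel '[[1,[-10,-35,0],[0,0,0]],[1,[-5,-25,0],[0,0,0]],[1,[0,0,0],[0,0,0]],[1,[0,0,0],[0,0,0]]]' >/dev/null; python3 r2.py;  python3 -m handwheel '[[1,[0,35,0],[0,0,0]],[1,[-25,45,0],[0,0,0]],[1,[-20,50,20],[0,0,0]],[1,[-5,30,20],[0,0,0]],[1,[0,0,0],[0,0,0]],[1,[0,0,0],[0,0,0]]]'; python3 - <<'E'
from rim import *
t=snap('top');rim(t,65,(420,195,525,295),blue)
s=snap('wrist','w25');st=bot.read_state();print(st['tcp_pos'],rot())
u=proj(s,(427,-178,12)).astype(int);print(u);rim(s,14,(u[0]-95,max(0,u[1]-95),u[0]+95,u[1]+90),steel)
E
```

```text
[ 477.3 -345.8  205.5] -37.29205605164705 cam [ 522.4 -285.4  346.8]
[347 172]
circle [ 499.4 -339.    70.4] res 6.73980288433421 41
[ 463.2 -404.   206.2] -37.15888170526073 cam [ 508.2 -343.7  347.6]
[319 107]
circle [ 503.1 -344.9   76. ] res 9.80010011318599 50
time_s: 72.72
tcp_pos: [412.6, -245.7, 246.2]
tcp_rot: [0.0, 0.896, 0.444, -0.0]
wrist_force: [0.3, -0.6, 0.2]
width: 0.995
finger_force: 0.0
circle [ 510.7 -326.2   57.6] res 41.711222260908 17
[ 412.4 -246.1  245.7] -37.31397198084769
[292 117]
circle [ 424.  -181.8   81.8] res 0.8806986420204481 52
```

```bash
sed -i 's/^blue=.*/blue=lambda g:(g[...,0]>85)\&(g[...,0]<150)\&(g[...,1]>50)\&(g[...,2]>10)/' rim.py; python3 -m handwheel '[[1,[10,-35,0],[0,0,0]],[1,[20,-50,-20],[0,0,0]],[1,[20,-50,-10],[0,0,0]],[1,[0,-20,0],[0,0,0]],[1,[0,0,0],[0,0,0]],[1,[0,0,0],[0,0,0]]]'; python3 - <<'E'
from rim import *
import rim as r
s=snap('wrist','w26');np.savez('w26.npz',**s);u=proj(s,(508,-345,65)).astype(int);print(u)
box=(u[0]-125,max(0,u[1]-125),u[0]+125,u[1]+115);x=rim(s,65,box,blue)
i=s['img'].copy();g=cv2.cvtColor(i,cv2.COLOR_RGB2HSV).astype(int)
o=i.copy();o[blue(g)]=(255,0,255)
for t in np.linspace(0,2*np.pi,120):
    p=proj(s,(508+78*np.cos(t),-345+78*np.sin(t),65)).astype(int);cv2.circle(i,tuple(map(int,p)),1,(255,255,0),-1)
a,b,c,d=box;cv2.imwrite('pics/r26.png',cv2.cvtColor(np.hstack([cv2.resize(q[b:d,a:c],None,fx=1.6,fy=1.6) for q in(i,o)]),cv2.COLOR_RGB2BGR))
E
```

```text
time_s: 73.58
tcp_pos: [462.7, -398.8, 216.5]
tcp_rot: [-0.0, 0.896, 0.445, 0.0]
wrist_force: [0.9, -0.6, 0.4]
width: 0.999
finger_force: 0.0
[324 111]
circle [ 503.1 -344.8   76.2] res 0.5760071979259038 58
```

View pics/r26.png

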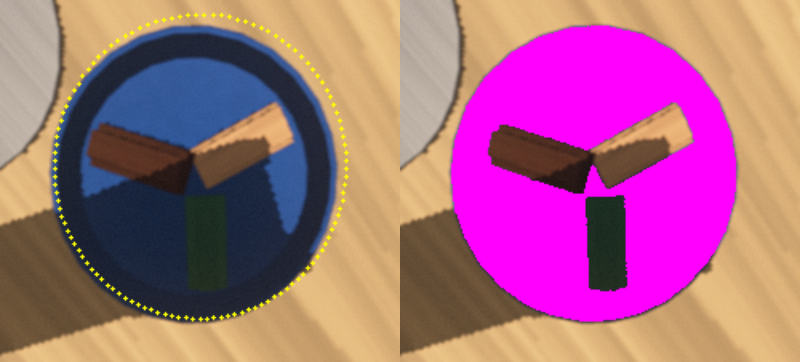

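The last picture shows pine, walnut and green lying flat and separate in the tub. The rim fits a circle at (503,-345) with a residual of 0.6 mm.

```bash
python3 -m handwheel '[[1,[-5,35,0],[0,0,0]],[1,[-10,50,0],[0,0,0]],[1,[-10,55,0],[0,0,0]],[1,[-8,50,-10],[0,0,0]],[1,[-4.7,27.3,-25],[0,0,0]],[1,[0,0,-45],[0,0,0]],[1,[0,0,-45],[0,0,0]],[1,[0,0,-40],[0,0,0]],[1,[0,0,-20],[0,0,0]],[1,[0,0,-10],[0,0,0]]]' 60; python3 -m handwheel '[[1,[0,0,0],[0,0,0]],[0,[0,0,0],[0,0,0]],[0,[0,0,0],[0,0,0]],[0,[0,0,0],[0,0,0]],[0,[0,0,0],[0,0,0]],[0,[0,0,0],[0,0,0]],[0,[0,0,0],[0,0,0]]]' 60
```

```text
time_s: 74.88
tcp_pos: [424.4, -182.1, 21.1]
tcp_rot: [-0.0, 0.896, 0.445, -0.0]
wrist_force: [0.7, 0.1, 1.4]
width: 0.997
finger_force: 0.0
time_s: 75.75
tcp_pos: [425.1, -183.5, 22.0]
tcp_rot: [0.0, 0.896, 0.444, 0.0]
wrist_force: [-2.3, -0.5, 7.8]
width: 0.327
finger_force: 58.5
```

```bash
python3 -m handwheel '[[0,[0,0,10],[0,0,0]],[0,[0,0,25],[0,0,0]],[0,[0,0,35],[0,0,0]],[0,[0,0,35],[0,0,0]],[0,[5,-10,10],[0,0,0]],[0,[15,-30,0],[0,0,0]],[0,[20,-42,0],[0,0,0]],[0,[20,-42,0],[0,0,0]],[0,[14.5,-29,0],[0,0,0]],[0,[5,-10,0],[0,0,0]]]';python3 -m handwheel '[[0,[0,0,-10],[0,0,0]],[0,[0,0,-20],[0,0,0]],[0,[0,0,-10],[0,0,0]],[0,[0,0,0],[0,0,0]]]'
```

```text
time_s: 77.0
tcp_pos: [504.0, -348.6, 135.1]
tcp_rot: [-0.0, 0.897, 0.443, -0.0]
wrist_force: [-0.6, 1.2, -1.1]
width: 0.328
finger_force: 59.5
time_s: 77.5
tcp_pos: [503.4, -345.2, 95.0]
tcp_rot: [-0.001, 0.896, 0.445, -0.001]
wrist_force: [-0.1, -0.4, -1.8]
width: 0.332
finger_force: 59.5
```

```bash
python3 -m handwheel '[[0,[1,-1,-3],[0,0,0]],[0,[0,0,-2],[0,0,0]],[0,[0,0,0],[0,0,0]]]';python3 -m handwheel '[[0,[0,0,-2],[0,0,0]],[0,[0,0,-2],[0,0,0]],[0,[0,0,-1],[0,0,0]],[0,[0,0,0],[0,0,0]]]'
```

```text
time_s: 77.88
tcp_pos: [505.4, -347.3, 91.5]
tcp_rot: [0.0, 0.896, 0.444, 0.0]
wrist_force: [-0.1, 0.3, -1.6]
width: 0.331
finger_force: 59.5
time_s: 78.38
tcp_pos: [505.3, -347.2, 86.3]
tcp_rot: [-0.0, 0.896, 0.444, -0.0]
wrist_force: [-0.1, 0.0, -1.2]
width: 0.335
finger_force: 59.4
```

```bash
python3 -m handwheel '[[0,[0,0,-2],[0,0,0]],[0,[0,0,-2],[0,0,0]],[0,[0,0,0],[0,0,0]]]';python3 -m handwheel '[[0,[0,0,-2],[0,0,0]],[0,[0,0,-1],[0,0,0]],[0,[0,0,0],[0,0,0]]]'
```

```text
time_s: 78.75
tcp_pos: [505.2, -347.1, 82.1]
tcp_rot: [-0.0, 0.896, 0.444, -0.0]
wrist_force: [0.4, 0.4, -1.1]
width: 0.327
finger_force: 59.4
time_s: 79.12
tcp_pos: [505.3, -347.2, 79.3]
tcp_rot: [-0.0, 0.896, 0.444, -0.0]
wrist_force: [0.3, -1.0, -1.4]
width: 0.33
finger_force: 59.3
```

It has slid in freely. I seat the lid, release it and check.

```bash
python3 -m handwheel '[[0,[0,0,-1],[0,0,0]],[0,[0,0,0],[0,0,0]],[1,[0,0,0],[0,0,0]],[1,[0,0,0],[0,0,0]],[1,[0,0,0],[0,0,0]],[1,[0,0,0],[0,0,0]],[1,[0,0,15],[0,0,0]],[1,[0,0,40],[0,0,0]],[1,[-10,-15,50],[0,0,0]],[1,[-25,-30,35],[0,0,0]]]';python3 -m handwheel '[[1,[-8,-12,0],[0,0,0]],[1,[0,0,0],[0,0,0]],[1,[0,0,0],[0,0,0]]]'; cat > fin.py <<'E'
from rim import *
s=snap('wrist','w30')
for z in(65,71,79):
    u=proj(s,(504,-345,71)).astype(int);print(z,u,bot.read_state()['tcp_pos']);rim(s,z,(u[0]-125,max(0,u[1]-125),u[0]+125,u[1]+115),steel)
np.savez('f%d.npz'%int(bot.read_state()['time_s']*10),**s)
E
python3 fin.py; python3 -m handwheel '[[1,[-5,40,10],[0,0,0]],[1,[-15,40,10],[0,0,0]],[1,[0,0,0],[0,0,0]],[1,[0,0,0],[0,0,0]]]'; python3 fin.py; python3 - <<'E'
from rim import *
t=snap('top');s=snap('side')
P=[(144,194),(128,226),(171,243),(185,210)]
for n in ['orange']:
    c=blobs(t,n,100,(110,180,215,260))[0];print(poly(c).tolist());c=blobs(s,n,100,(165,270,260,370))[0];print(poly(c).tolist())
for n,b in(('green',(240,150,290,200)),('walnut',(290,180,335,230))): print(n,[cv2.contourArea(c) for c in blobs(t,n,20,b)])
E
```

```text
time_s: 80.38
tcp_pos: [472.5, -391.1, 222.1]
tcp_rot: [0.001, 0.895, 0.446, 0.002]
wrist_force: [0.4, -1.1, -0.6]
width: 1.004
finger_force: 0.0
time_s: 80.75
tcp_pos: [462.8, -402.4, 217.4]
tcp_rot: [-0.001, 0.896, 0.445, 0.0]
wrist_force: [0.3, -0.3, -0.0]
width: 0.999
finger_force: 0.0
65 [318 111] [ 462.9 -402.3  217.4]
circle [ 505.1 -346.3   83.3] res 0.7617939435543661 59
71 [318 111] [ 462.9 -402.3  217.4]
circle [ 505.2 -346.2   81.6] res 0.7461273767240897 59
79 [318 111] [ 462.9 -402.3  217.4]
circle [ 505.2 -346.1   79.3] res 0.7252451218412119 59
time_s: 81.3
tcp_pos: [442.6, -324.1, 238.0]
tcp_rot: [-0.0, 0.896, 0.445, -0.0]
wrist_force: [-0.8, -0.5, -0.0]
width: 1.003
finger_force: 0.0
65 [384 166] [ 442.6 -324.6  237.9]
circle [ 505.2 -347.6   83.3] res 0.6014191818707388 58
71 [384 166] [ 442.6 -324.6  237.9]
circle [ 504.8 -346.    81.8] res 0.5897377744515069 58
79 [384 166] [ 442.6 -324.6  237.9]
circle [ 504.4 -343.9   79.6] res 0.5741781377242319 58
[[145.0, 194.0], [188.0, 209.0], [174.0, 242.0], [131.0, 226.0]]
[[228.0, 282.0], [246.0, 335.0], [194.0, 357.0], [176.0, 301.0]]
green []
walnut []
```

```bash
python3 -c "
from workcell import bot
print(bot.close_job())"
```

```text
the job is handed in; nothing more can be done
None
```

The job is handed in: walnut was gauged with the foot on it for over a second, the gauge is back on its pad under the cover, and walnut, pine and green are in the tub with the lid home (no white sample was seen), though while I lowered the pine it caught on the tub wall and the wrist force reached about 82 N (probably not the gripper body, whose limit is 40 N).

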